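Brush out and weigh the silver beakers

TASK

Clear the brass check weight off the balance pan onto the small felt square. With the long brush, clean out every silver beaker on the bench, the tallest first and the lowest last: in each, brush right down to the floor, draw up to the mouth, and brush down to the floor again; then stand the brush back in its stand. Only when the check weight and the brush are put away, stand all the beakers upright on the balance pan, each centred in an engraved ring of its own, let go and leave them there, without disturbing the other things on the bench.

Things in the scene. Friction and masses are not known exactly. Their poses are not given: they have to be found in the camera images.
- beaker_tall: the tallest and slimmest of the silver beakers: straight round cup, open top, outer diameter 54, height 105 mm, wall 3 mm, heavy foot: flat floor 8 mm thick, about 0.2 kg; origin at the centre of its underside, z up along its axis. Beakers may be absent (None). Stands on the bench at the start
- beaker_mid: the middle-sized of the silver beakers: straight round cup, open top, outer diameter 60, height 88 mm, wall 3 mm, heavy foot: flat floor 8 mm thick, about 0.2 kg; origin at the centre of its underside, z up along its axis. Beakers may be absent (None). Stands on the bench at the start
- beaker_low: the lowest and widest of the silver beakers: straight round cup, open top, outer diameter 66, height 72 mm, wall 3 mm, heavy foot: flat floor 8 mm thick, about 0.2 kg; origin at the centre of its underside, z up along its axis. Beakers may be absent (None). Stands on the bench at the start
- brush: long bottle brush, 205 mm, 80 g, standing head down in its stand. Origin at the flat lower end (tip) of the bristle head, z up along the brush to the handle. Stiff bristle head diameter 27 mm from z 0 to 70 mm, wire stem diameter 8 mm to z 128 mm, wooden handle of square section 24 x 24 mm (flats facing the brush's x and y) from z 128 to 205 mm: grip it there
- brush_stand: fixed wooden tube stand for the brush: outer diameter 48, inner diameter 40, height 90 mm, floor 6 mm thick, foot 90 x 90 x 6 mm. Origin at the centre of its underside, z up; the brush stands in it with its tip on the floor (brush origin 6 mm above the stand's origin)
- pan (a joint): downward travel of the balance's sprung pan, m: 0 with nothing on it, to 0.020 at the stop; spring 600 N/m (a 0.2 kg beaker lowers it about 3 mm)
- ring1 (a point): centre of the middle of three engraved rings on the top face of the balance pan; moves with the pan. The pan is a flat aluminium plate 150 x 340 mm on a grey balance, its top 65 mm above the bench when empty; this point's x runs across it (150 mm), its y along it (340 mm), z up. The rings (74 mm across) are 115 mm apart along y
- ring0 (a point): centre of the ring at the -y end of the pan, on its top face
- ring2 (a point): centre of the ring at the +y end of the pan, on its top face
- felt_square: fixed grey felt square 80 x 80 mm, 4 mm thick, home of the check weight; origin at the centre of its underside, sides along its x and y
- check_weight: brass check weight, 0.3 kg: cylinder diameter 36, height 36 mm, with a knob of diameter 16 mm above it to 52 mm; origin at the centre of its underside, z up. Stands somewhere on the balance pan at the start
- steel_cube: bystander, leave alone: dark steel cube, 34 mm
- hammer: bystander, leave alone: chasing hammer lying down, 220 mm long
- graver: bystander, leave alone: graver (handle and thin blade) lying down, 150 mm long
- silver_bowl: bystander, leave alone: shallow open silver bowl, rim diameter 100, height 40 mm
- polish_jar: bystander, leave alone: closed amber jar, black cap, diameter 56, height 60 mm
- napkin_ring: bystander, leave alone: silver napkin ring, outer diameter 44, height 25 mm

How it is judged:
On the way, in this order (a step that is already met when the one before it is completed fails the run):
1. brush down to the floor of the tallest beaker (if present) (horizontal distance between brush and beaker_tall below 0.03 m and z of brush in the frame of beaker_tall between -0.002 and 0.018 m and angle between beaker_tall's own z axis and vertical below 0.2 rad), for 0.05 s.
2. brush drawn up to the mouth of the tallest beaker (if present) (horizontal distance between brush and beaker_tall below 0.035 m and z of brush in the frame of beaker_tall above 0.07 m and angle between beaker_tall's own z axis and vertical below 0.2 rad), for 0.05 s.
3. brush down to the floor again in the tallest beaker (if present) (all of step 1), for 0.05 s.
4. brush down to the floor of the middle beaker (if present) (horizontal distance between brush and beaker_mid below 0.03 m and z of brush in the frame of beaker_mid between -0.002 and 0.018 m and angle between beaker_mid's own z axis and vertical below 0.2 rad), for 0.05 s.
5. brush drawn up to the mouth of the middle beaker (if present) (horizontal distance between brush and beaker_mid below 0.035 m and z of brush in the frame of beaker_mid above 0.053 m and angle between beaker_mid's own z axis and vertical below 0.2 rad), for 0.05 s.
6. brush down to the floor again in the middle beaker (if present) (all of step 4), for 0.05 s.
7. brush down to the floor of the lowest beaker (if present) (horizontal distance between brush and beaker_low below 0.03 m and z of brush in the frame of beaker_low between -0.002 and 0.018 m and angle between beaker_low's own z axis and vertical below 0.2 rad), for 0.05 s.
8. brush drawn up to the mouth of the lowest beaker (if present) (horizontal distance between brush and beaker_low below 0.035 m and z of brush in the frame of beaker_low above 0.037 m and angle between beaker_low's own z axis and vertical below 0.2 rad), for 0.05 s.
9. brush down to the floor again in the lowest beaker (if present) (all of step 7), for 0.05 s.
10. before weighing: brush back in its stand, check weight on the felt square, pan empty (horizontal distance between brush and brush_stand below 0.022 m and z of brush in the frame of brush_stand below 0.015 m and angle between brush's own z axis and vertical below 0.35 rad and x of check_weight in the frame of felt_square between -0.025 and 0.025 m and y of check_weight in the frame of felt_square between -0.025 and 0.025 m and z of check_weight in the frame of felt_square below 0.008 m and angle between check_weight's own z axis and vertical below 0.1 rad and value of joint pan below 0.002 m), for 0.2 s.
At the end, for the whole second after the job is handed in: Every beaker present stands upright and still on the balance pan, its centre within 12 mm of the centre of one of the rings; the brush stands in its stand, tip on the floor; the check weight stands upright wholly on the felt square (horizontal distance between brush and brush_stand below 0.022 m and z of brush in the frame of brush_stand below 0.015 m and angle between brush's own z axis and vertical below 0.35 rad and x of check_weight in the frame of felt_square between -0.025 and 0.025 m and y of check_weight in the frame of felt_square between -0.025 and 0.025 m and z of check_weight in the frame of felt_square below 0.008 m and angle between each of check_weight, beaker_tall, beaker_mid, beaker_low's own z axis and vertical below 0.1 rad and (horizontal distance between beaker_tall and ring0 below 0.012 m or horizontal distance between beaker_tall and ring1 below 0.012 m or horizontal distance between beaker_tall and ring2 below 0.012 m) and z of beaker_tall in the frame of ring1 between -0.006 and 0.006 m and linear speed of each of beaker_tall, beaker_mid, beaker_low below 0.02 m/s and (horizontal distance between beaker_mid and ring0 below 0.012 m or horizontal distance between beaker_mid and ring1 below 0.012 m or horizontal distance between beaker_mid and ring2 below 0.012 m) and z of beaker_mid in the frame of ring1 between -0.006 and 0.006 m and (horizontal distance between beaker_low and ring0 below 0.012 m or horizontal distance between beaker_low and ring1 below 0.012 m or horizontal distance between beaker_low and ring2 below 0.012 m) and z of beaker_low in the frame of ring1 between -0.006 and 0.006 m); the robot touches nothing.
It fails at once if one of the bystanders is moved by more than 4 cm (distance of any of steel_cube, hammer, graver, silver_bowl, polish_jar, napkin_ring from where it was at the start of the episode above 0.04 m).
Of beaker_tall, beaker_mid, beaker_low only 2 to 3 are there at a start; the rules pass over those that are not, and their reading is None.
At some moment in a run one of beaker_tall, beaker_mid, beaker_low may be knocked a few centimetres aside while the robot is not near it.
It also fails if it takes over 210 s, if anything falls off the work surface, if the arm or the gripper's body presses on something with over 40 N, if the wrist force passes 120 N, or if a joint passes its speed limit or range.

ROBOT

A 7-joint arm with a two-finger parallel gripper is mounted at the origin on the work surface. World frame = base frame: x ahead of the robot, y to its left, z up, the work surface at z = 0. Lengths are in m, angles in rad, forces in N, time in s.
With the tool pointing down it reaches from about 0.4 to 0.875 m from the base axis. Payload 6.5 kg.
Tool frame: the origin (TCP) lies at the very end of the fingers, on their centre line; the grasp point (between the pads) lies 19 mm behind it; z points along the fingers, x is the direction in which the jaws open and shut, and the axes are right-handed (so a half turn about z gives the same grasp; the last joint's range is limited). The gripper opens to 88 mm and grips with 3 to 60 N. Pads are 18 mm wide; open, the fingers measure 123 mm over their backs; the gripper's body (75 mm by 187 mm) begins 45 mm behind the grasp point.
Start: joints at [1.059, 0.536, -0.004, 1.538, 0.003, 1.067, -0.071], TCP at [0.28, -0.586, 0.239] pointing down, gripper open.
Joint ranges: [-2.7, 2.7], [-0.37, 2.16], [-1.27, 1.26], [0.24, 2.4], [-1.31, 4.45], [0.19, 1.91], [-2.76, 2.76]. Speed limits (rad/s): [2.39, 2.39, 3.14, 3.14, 3.14, 3.14, 3.14].

INTERFACE

Orientations are given as a rotation vector (axis times angle).
In Python, from rig import manip gives the robot as it stands.
- The arm moves only by the shell command python3 -m inch 'ROWS' [FORCE]. ROWS is JSON, a list of rows, each a list of 7 numbers: the shift along the tool's x, y, z in mm, then the turn, a rotation vector about the tool's x, y, z in rad, then the finger opening in mm, from 0 to 88.1. In form: [[x, y, z, ax, ay, az, gripper], ...]. A call has exactly 5 rows; each row is the pose to reach, as a shift and turn from the pose commanded when the call began, along the tool's axes at that moment; what a row does not reach only later rows make up. A row lasts 1/8 s, in which the tool goes at most 62.5 mm and 10.7 degrees, less where a joint would pass 70% of its speed; a pose out of reach is approached as far as the arm can. A call with a gripper value outside its range is refused whole. The fingers move at their own pace and stop on an object; FORCE is the grip in N (left out, the last holds). Time passes only in rows, so rows that repeat a pose let the fingers close, or fill a call up. It gives the time, the measured TCP pose, the force and the opening at its end, in the units of the state.
- manip.state(): the state, without advancing time (a new reading comes with each control period).
- manip.camera(name): name is "scene" or "top" or "wrist"; returns the picture (384x512x3 uint8, red, green, blue); there is no depth.
- manip.calibration(name): a dict with "camera_matrix" (3x3 intrinsics, pixels), "R" (3x3) and "t" (3): a world point X has camera coordinates R X + t; the wrist camera has in their place "hand_eye" (4x4, takes a point from camera to tool coordinates, whose origin is the TCP and whose axes are the tool frame's). Camera axes: x right, y down, z forward; pixel columns grow to the right and rows downward; lengths in m; the calibration is good to about 2 mm. A picture is of the moment at which its call begins: read the wrist's pose just before it. calibration takes no time and is no camera call.
- manip.finish_job(): hands the job in, once; it reports no verdict.
The state is a dict: "time": time; "qpos": joint angles; "joint_vel": joint speeds; "effort": joint torques, N m; "tool_pos": TCP position; "tcp_rot": TCP orientation; "ft_force": force on the tool from outside, world axes, zero at the start; "moment": the same for the moment, N m; "grip_width": finger opening in m.
Only numpy, scipy, OpenCV 4.12 (cv2) and the standard library are available. Lean on these libraries where they do the work, as an engineer would, in place of code of your own. Each camera call takes 0.05 s, during which the arm holds its last target.

## Working session

There is one attempt and no reset: what is moved stays moved. The work goes in short steps, Python scripts to look and compute and a shell command to move; the robot and the scene stay as the last step left them, time stands still between calls to the robot, and variables do not carry over. Pictures are saved under pics/ and viewed, and the job is handed in when it is done.

```bash
mkdir -p pics; ls
python3 - <<'E'
from rig import manip
import cv2
print(manip.state())
for n in("scene","top"):
    cv2.imwrite(f"pics/{n}0.png",manip.camera(n)[:,:,::-1])
    print(n,manip.calibration(n))
print(manip.calibration("wrist"))
E
```

```text
pics
{'time': 0.0, 'qpos': array([ 1.05878869,  0.53717271, -0.00443491,  1.53884562,  0.00260295,
        1.06729615, -0.07119408]), 'joint_vel': array([ 0.00094573, -0.00032231,  0.0003362 , -0.00099194, -0.00080498,
       -0.00017912, -0.00084323]), 'effort': array([-1.66544869e-03, -5.70977283e+01,  9.89766307e-01, -2.51600987e+01,
       -5.64762647e-02,  1.79299543e-02,  2.10925218e-04]), 'tool_pos': array([ 0.27999278, -0.5859334 ,  0.23784559]), 'tcp_rot': array([-2.65694401e+00,  1.67487545e+00,  2.38242626e-03]), 'ft_force': array([0.10032087, 0.19247984, 0.82939045]), 'moment': array([0.01639636, 0.02813237, 0.02360849]), 'grip_width': 0.08801273151187451}
scene {'camera_matrix': array([[348.67941717,   0.        , 252.69716708],
       [  0.        , 348.67941717, 191.27303972],
       [  0.        ,   0.        ,   1.        ]]), 'R': array([[-0.24418985,  0.96971468, -0.00497568],
       [ 0.7406485 ,  0.18319036, -0.64643723],
       [-0.62594817, -0.16153864, -0.76295095]]), 't': array([ 0.11354583, -0.33421165,  1.2316896 ])}
top {'camera_matrix': array([[417.290326
[... 164 characters left out ...]
0.99957493, -0.01439624],
       [-0.98658687,  0.02733989, -0.16093128],
       [ 0.16125647,  0.01012329, -0.98686061]]), 't': array([0.05462992, 0.52118316, 1.25145266])}
{'camera_matrix': array([[308.87405032,   0.        , 257.71891057],
       [  0.        , 308.87405032, 192.21898973],
       [  0.        ,   0.        ,   1.        ]]), 'hand_eye': array([[ 9.99999966e-01,  7.16491611e-05,  2.51460002e-04,
        -4.38859594e-04],
       [-1.46008061e-04,  9.50828012e-01,  3.09719341e-01,
        -7.99087929e-02],
       [-2.16904083e-04, -3.09719368e-01,  9.50827990e-01,
        -1.46697039e-01],
       [ 0.00000000e+00,  0.00000000e+00,  0.00000000e+00,
         1.00000000e+00]])}
```

View pics/scene0.png

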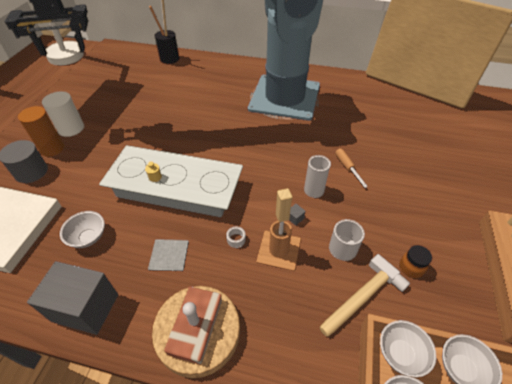

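View pics/top0.png

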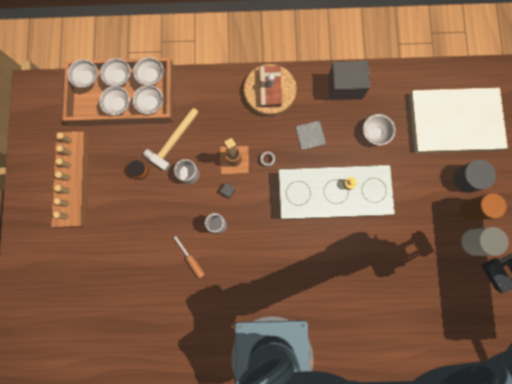

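Run:
```python
import cv2
a=cv2.imread("pics/top0.png");cv2.imwrite("pics/t_z1.png",cv2.resize(a[100:300,120:320],None,fx=3,fy=3,interpolation=2))
cv2.imwrite("pics/t_z2.png",cv2.resize(a[90:290,270:512],None,fx=3,fy=3,interpolation=2))
b=cv2.imread("pics/scene0.png");cv2.imwrite("pics/s_z1.png",cv2.resize(b[130:330,220:450],None,fx=3,fy=3,interpolation=2))
cv2.imwrite("pics/s_z2.png",cv2.resize(b[80:280,0:250],None,fx=3,fy=3,interpolation=2))
```

```text
(no output)
```

View pics/t_z1.png

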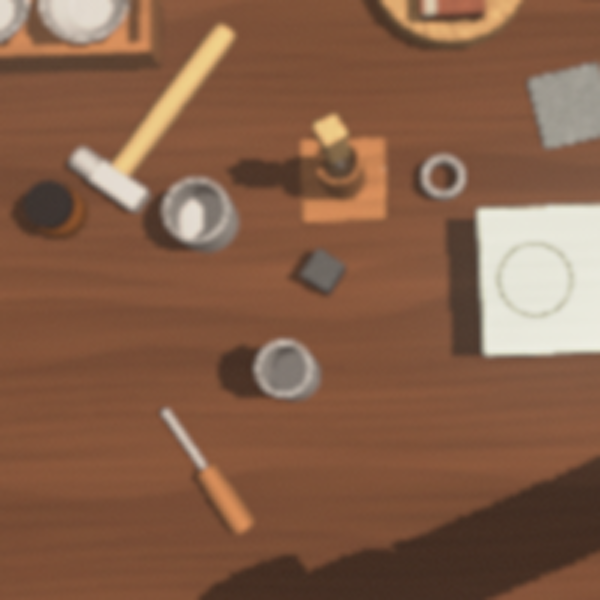

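View pics/t_z2.png

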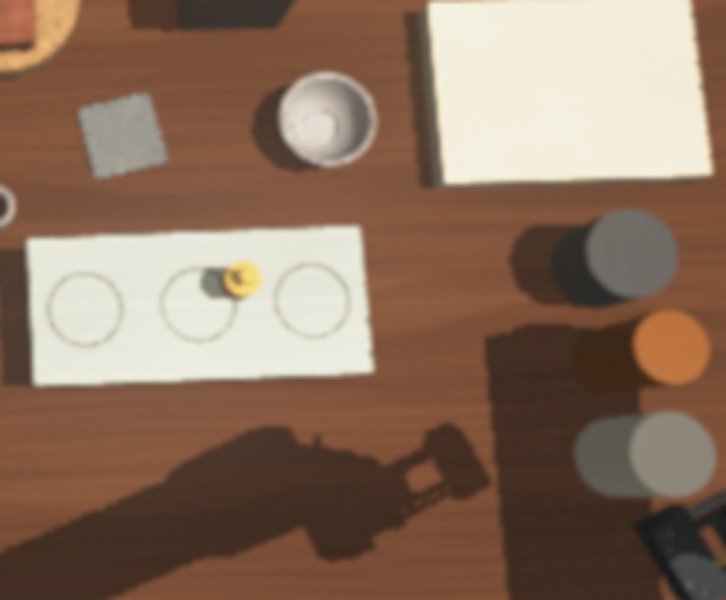

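View pics/s_z1.png

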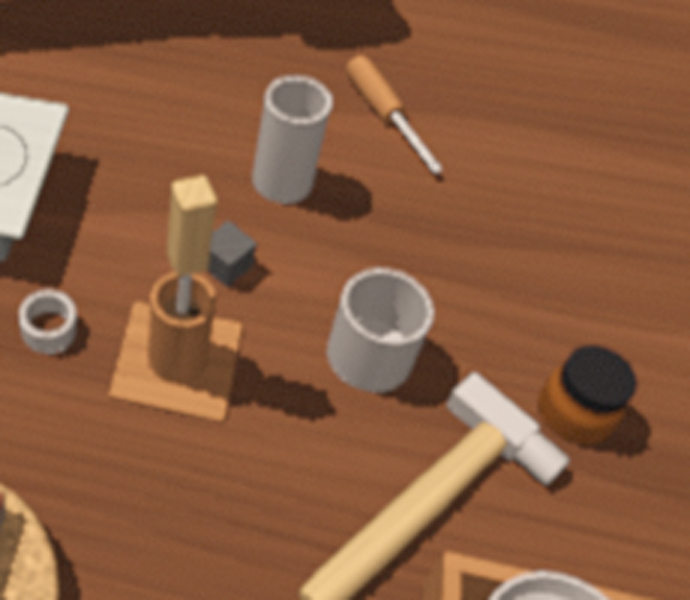

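View pics/s_z2.png

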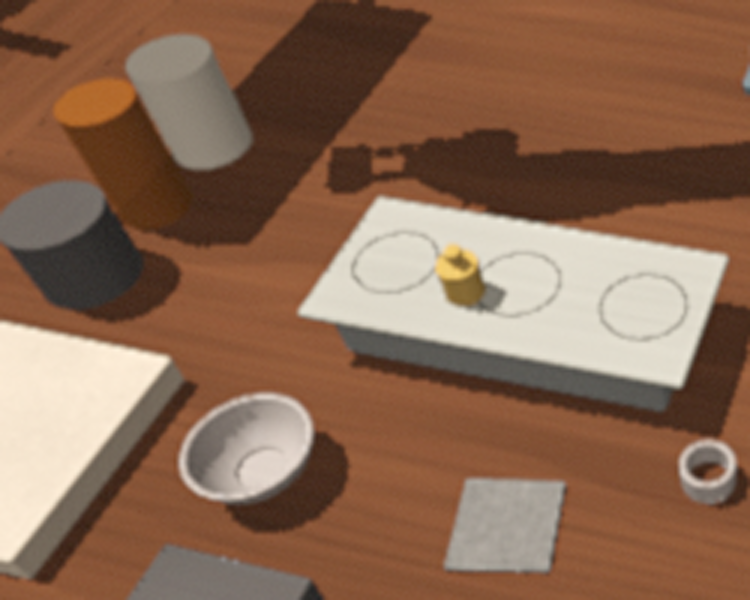

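```bash
cat > h.py <<'E'
import numpy as np, cv2
from rig import manip
from scipy.spatial.transform import Rotation as Ro
def cam(n,state=None):
    c=manip.calibration(n)
    K=c["camera_matrix"]
    if "R" in c: return K,c["R"],c["t"]
    s=state or manip.state()
    T=np.eye(4);T[:3,:3]=Ro.from_rotvec(s["tcp_rot"]).as_matrix();T[:3,3]=s["tool_pos"]
    W=np.linalg.inv(T@c["hand_eye"]); return K,W[:3,:3],W[:3,3]
def ray(c,p):
    K,R,t=c; d=R.T@np.linalg.inv(K)@np.array([p[0],p[1],1.]); return -R.T@t,d
def onz(c,p,z):
    o,d=ray(c,p); return o+d*(z-o[2])/d[2]
def two(c1,p1,c2,p2):
    o1,d1=ray(c1,p1);o2,d2=ray(c2,p2)
    s=np.linalg.lstsq(np.c_[d1,-d2],o2-o1,rcond=None)[0]
    a=o1+s[0]*d1;b=o2+s[1]*d2; return (a+b)/2,np.linalg.norm(a-b)
def proj(c,X):
    K,R,t=c; q=K@(R@np.asarray(X)+t); return q[:2]/q[2]
E
python3 - <<'E'
from h import *
np.set_printoptions(precision=4,suppress=True)
T=cam("top");S=cam("scene")
t1=lambda u,v:(120-1/3+u/3,100-1/3+v/3); t2=lambda u,v:(270-1/3+u/3,90-1/3+v/3)
s1=lambda u,v:(220-1/3+u/3,130-1/3+v/3); s2=lambda u,v:(-1/3+u/3,80-1/3+v/3)
print("tall",onz(T,t1(286,369),.105),two(T,t1(286,369),S,s1(298,101)),onz(S,s1(298,101),.105))
# rim extents of tall
for z in(.072,.088):print("oth",z,onz(T,t1(199,212),z),onz(S,s1(385,308),z))
print(two(T,t1(199,212),S,s1(385,308)))
f=[onz(T,t1(*p),.006) for p in((302,140),(385,137),(387,218),(303,221))];print("foot",np.mean(f,0),f)
b=[two(T,t1(*p),S,s1(*q)) for p,q in (((331,130),(193,189)),)];print("brush top",b)
f=[onz(T,t2(*p),.004) for p in((79,110),(151,93),(167,158),(95,178))];print("felt",np.mean(f,0),f)
f=[onz(T,t2(*p),.060) for p in((27,240),(360,226),(374,372),(35,385))];print("pan",np.mean(f,0),f)
for p,q in(((85,310),(644,306)),((199,304),(520,284)),((312,300),(396,262))):print("ring",onz(T,t2(*p),.06),two(T,t2(*p),S,s2(*q)))
print("w",onz(T,t2(246,271),.112),two(T,t2(246,271),S,s2(454,250)),onz(S,s2(464,295),.06))
E
```

```text
tall [0.4051 0.1534 0.105 ] (array([0.4053, 0.1556, 0.1002]), np.float64(0.003366911590556035)) [0.4099 0.1572 0.105 ]
oth 0.072 [0.5696 0.2438 0.072 ] [0.5763 0.2472 0.072 ]
oth 0.088 [0.5663 0.241  0.088 ] [0.5879 0.2448 0.088 ]
(array([0.5711, 0.2467, 0.0644]), np.float64(0.0031461596928354695))
foot [0.6151 0.0988 0.006 ] [array([0.6593, 0.1437, 0.006 ]), array([0.66  , 0.0539, 0.006 ]), array([0.5709, 0.0538, 0.006 ]), array([0.5701, 0.1437, 0.006 ])]
brush top [(array([0.614 , 0.0998, 0.2107]), np.float64(0.0016784674744953132))]
felt [ 0.6908 -0.1507  0.004 ] [array([ 0.7198, -0.1043,  0.004 ]), array([ 0.7367, -0.1834,  0.004 ]), array([ 0.6633, -0.1969,  0.004 ]), array([ 0.6433, -0.1183,  0.004 ])]
pan [ 0.4939 -0.2113  0.06  ] [array([ 0.5661, -0.0397,  0.06  ]), array([ 0.571 , -0.3804,  0.06  ]), array([ 0.4213, -0.3827,  0.06  ]), array([ 0.4172, -0.0425,  0.06  ])]
ring [ 0.492  -0.0959  0.06  ] (array([ 0.4921, -0.0953,  0.058 ]), np.float64(0.0016842773774206614))
ring [ 0.495  -0.2116  0.06  ] (array([ 0.4943, -0.2096,  0.0587]), np.float64(0.004688334572469895))
ring [ 0.4959 -0.326   0.06  ] (array([ 0.4957, -0.3255,  0.0589]), np.float64(0.0017700206730298241))
w [ 0.5188 -0.2493  0.112 ] (array([ 0.5176, -0.247 ,  0.1143]), np.float64(0.0038054399735828193)) [ 0.5187 -0.2484  0.06  ]
```

```bash
cat > go.py <<'E'
import sys
from h import *
# usage: go.py x y z yawdeg(tool x angle in world)
def rel(x,y,z,yaw):
    s=manip.state(); R0=Ro.from_rotvec(s["tcp_rot"]).as_matrix()
    c,n=np.cos(np.radians(yaw)),np.sin(np.radians(yaw))
    R1=np.array([[c,n,0],[n,-c,0],[0,0,-1.]])
    d=R0.T@(np.array([x,y,z])-s["tool_pos"])*1000
    r=Ro.from_matrix(R0.T@R1).as_rotvec()
    print("t",round(s["time"],2),"pos",s["tool_pos"].round(4),"xyaw",np.degrees(np.arctan2(R0[1,0],R0[0,0])).round(1),"q7",s["qpos"][6].round(2),"F",s["ft_force"].round(1),"w",round(s["grip_width"]*1000,1))
    print("shift mm",d.round(1),"turn",r.round(3))
if __name__=="__main__": rel(*map(float,sys.argv[1:5]))
E
python3 go.py .518 -.248 .239 0
python3 -m inch '[[-20,-36,0,0,0,-0.17,88],[-50,-90,0,0,0,-0.34,88],[-80,-144,0,0,0,-0.51,88],[-115,-205,0,0,0,-0.68,88],[-150,-265,0,0,0,-0.85,88]]' 30
python3 go.py .518 -.248 .239 0
```

```text
t 0.1 pos [ 0.28   -0.586   0.2379] xyaw -64.5 q7 -0.07 F [-0.4  0.4  0.6] w 88.5
shift mm [-202.3 -360.5   -0.8] turn [-1.000e-03  2.000e-03 -1.125e+00]
time: 0.72
tool_pos: [0.4471, -0.3472, 0.2386]
tcp_rot: [-3.113, 0.422, 0.0]
ft_force: [-0.2, -0.5, 0.1]
grip_width: 0.0879
t 0.72 pos [ 0.4471 -0.3472  0.2386] xyaw -15.4 q7 0.2 F [-0.2 -0.5  0.1] w 87.9
shift mm [  42.  -114.5   -0.4] turn [-0.     0.    -0.269]
```

```bash
python3 -m inch '[[10,-30,0,0,0,-0.12,88],[25,-70,0,0,0,-0.269,88],[42,-114,0,0,0,-0.269,88],[42,-114,0,0,0,-0.269,88],[42,-114,0,0,0,-0.269,88]]'
python3 - <<'E'
from h import *
s=manip.state(); cv2.imwrite("pics/w1.png",manip.camera("wrist")[:,:,::-1]); print(s["tool_pos"],s["tcp_rot"])
c=cam("wrist",s); print(proj(c,(.518,-.248,.112)),proj(c,s["tool_pos"]))
E
```

```text
time: 1.35
tool_pos: [0.5171, -0.2514, 0.2383]
tcp_rot: [3.141, -0.01, -0.002]
ft_force: [-0.6, -0.6, -0.6]
grip_width: 0.0879
[ 0.51712117 -0.25136588  0.23832387] [ 3.14124064e+00 -9.99157793e-03 -1.72933245e-03]
[259.59826745 180.04382984] [259.25998883 250.91640816]
```

View pics/w1.png

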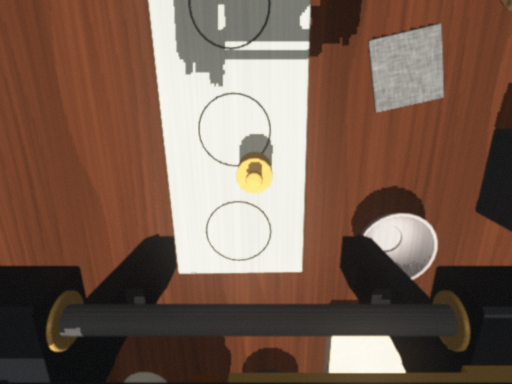

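Run:
```python
from h import *
s=manip.state();c=cam("wrist",s)
im=cv2.imread("pics/w1.png");hsv=cv2.cvtColor(im,cv2.COLOR_BGR2HSV)
m=cv2.inRange(hsv,(15,120,80),(35,255,255));m[220:]=0
x,y,w,h=cv2.boundingRect(m);print(x,y,w,h,m[:].sum()/255)
print(onz(c,(254,181),.112),onz(c,(x+w/2-.5,176),.096),onz(c,(x+w/2-.5,171),.078))
for p in((230,8),(235,129),(239,231)):print("ring",onz(c,p,.06))
f=[onz(c,p,.004) for p in((370,40),(441,25),(442,97),(377,112))];print("felt",np.mean(f,0),f)
```

```text
239 0 273 188 528.0
[ 0.51250818 -0.24955238  0.112     ] [ 0.62940437 -0.24997949  0.096     ] [ 0.63584349 -0.24959586  0.078     ]
ring [ 0.49136143 -0.09768881  0.06      ]
ring [ 0.49263764 -0.20824015  0.06      ]
ring [ 0.49373023 -0.32437305  0.06      ]
felt [ 0.68848101 -0.14902451  0.004     ] [array([ 0.642346  , -0.11769533,  0.004     ]), array([ 0.7190184 , -0.10329245,  0.004     ]), array([ 0.73361409, -0.17926132,  0.004     ]), array([ 0.65894557, -0.19584896,  0.004     ])]
```

```bash
python3 -m inch '[[-2,-2,35,0,0,0,88],[-3,-2,75,0,0,0,88],[-3,-2,115,0,0,0,88],[-3,-2,150,0,0,0,88],[-3,-2,170,0,0,0,88]]'
python3 -m inch '[[0,0,0,0,0,0,60],[0,0,0,0,0,0,40],[0,0,0,0,0,0,25],[0,0,0,0,0,0,25],[0,0,0,0,0,0,25]]' 25
python3 go.py .689 -.150 .24 0
```

```text
time: 2.02
tool_pos: [0.5131, -0.2499, 0.067]
tcp_rot: [-3.141, 0.013, 0.004]
ft_force: [1.0, 0.2, 0.6]
grip_width: 0.0881
time: 2.65
tool_pos: [0.515, -0.2489, 0.0691]
tcp_rot: [3.141, -0.009, 0.001]
ft_force: [-0.1, 1.1, -0.3]
grip_width: 0.0401
t 2.65 pos [ 0.515  -0.2489  0.0691] xyaw -0.3 q7 0.13 F [-0.1  1.1 -0.3] w 40.1
shift mm [ 173.6  -99.8 -170.8] turn [ 0.    -0.001 -0.006]
```

```bash
python3 -m inch '[[0,0,0,0,0,0,20],[0,0,0,0,0,0,20],[0,0,0,0,0,0,20],[0,0,-10,0,0,0,20],[0,0,-30,0,0,0,20]]' 25
python3 go.py .689 -.150 .14 0
```

```text
time: 3.28
tool_pos: [0.5141, -0.2483, 0.099]
tcp_rot: [-3.141, 0.009, 0.003]
ft_force: [0.8, 0.6, -2.6]
grip_width: 0.0357
t 3.27 pos [ 0.5141 -0.2483  0.099 ] xyaw -0.3 q7 0.14 F [ 0.8  0.6 -2.6] w 35.7
shift mm [174.3 -99.4 -41.2] turn [-0.001  0.002 -0.006]
```

```bash
python3 -m inch '[[0,0,-40,0,0,0,20],[40,-20,-45,0,0,0,20],[85,-48,-45,0,0,0,20],[130,-75,-45,0,0,0,20],[175,-99,-45,0,0,0,20]]'
python3 -m inch '[[0,0,20,0,0,0,20],[0,0,50,0,0,0,20],[0,0,85,0,0,0,20],[0,0,110,0,0,0,20],[0,0,110,0,0,0,20]]'
python3 go.py .689 -.150 .012 0
```

```text
time: 3.9
tool_pos: [0.6918, -0.1496, 0.1453]
tcp_rot: [-3.141, 0.009, -0.001]
ft_force: [0.3, -1.9, -3.0]
grip_width: 0.0353
time: 4.53
tool_pos: [0.6883, -0.151, 0.0318]
tcp_rot: [-3.141, 0.01, 0.007]
ft_force: [0.8, 1.0, -2.6]
grip_width: 0.0355
t 4.53 pos [ 0.6883 -0.151   0.0318] xyaw -0.4 q7 -0.06 F [ 0.8  1.  -2.6] w 35.5
shift mm [ 0.8 -1.  19.8] turn [-0.001  0.004 -0.006]
```

```bash
python3 -m inch '[[0,0,8,0,0,0,20],[0,0,13,0,0,0,20],[0,0,17,0,0,0,20],[0,0,19,0,0,0,20],[0,0,19,0,0,0,20]]'
```

```text
time: 5.15
tool_pos: [0.6903, -0.1508, 0.0147]
tcp_rot: [3.142, -0.009, -0.0]
ft_force: [-0.4, 0.0, -2.4]
grip_width: 0.0354
```

```bash
python3 -m inch '[[0,0,1,0,0,0,20],[0,0,2,0,0,0,20],[0,0,3,0,0,0,20],[0,0,4,0,0,0,20],[0,0,4,0,0,0,20]]'
```

```text
time: 5.78
tool_pos: [0.6905, -0.1509, 0.0129]
tcp_rot: [3.141, -0.01, -0.0]
ft_force: [-7.6, 1.4, 14.6]
grip_width: 0.0353
```

Contact (14 N); release slowly and go up.

```bash
python3 -m inch '[[0,0,-1,0,0,0,50],[0,0,-1,0,0,0,70],[0,0,-1,0,0,0,88],[0,0,-1,0,0,0,88],[0,0,-10,0,0,0,88]]'
python3 -m inch '[[0,0,-30,0,0,0,88],[0,0,-70,0,0,0,88],[0,0,-120,0,0,0,88],[0,0,-170,0,0,0,88],[0,0,-210,0,0,0,88]]'
python3 - <<'E'
from h import *
s=manip.state(); cv2.imwrite("pics/w2.png",manip.camera("wrist")[:,:,::-1]); print(s["tool_pos"],s["tcp_rot"])
cv2.imwrite("pics/t2.png",manip.camera("top")[:,:,::-1])
E
python3 go.py .614 .0999 .3 0
```

```text
time: 6.4
tool_pos: [0.6896, -0.1507, 0.0201]
tcp_rot: [-3.141, 0.009, 0.003]
ft_force: [0.5, -1.2, 0.6]
grip_width: 0.083
time: 7.02
tool_pos: [0.6908, -0.1508, 0.2339]
tcp_rot: [3.141, -0.009, 0.004]
ft_force: [0.7, 0.0, -0.4]
grip_width: 0.0881
[ 0.69077802 -0.15081433  0.2339059 ] [ 3.14119148 -0.0093187   0.00372432]
t 7.12 pos [ 0.6933 -0.151   0.2373] xyaw -0.4 q7 -0.01 F [ 0.7  0.1 -0.6] w 87.9
shift mm [ -80.3 -250.3  -63.8] turn [ 0.001 -0.01  -0.006]
```

View pics/w2.png

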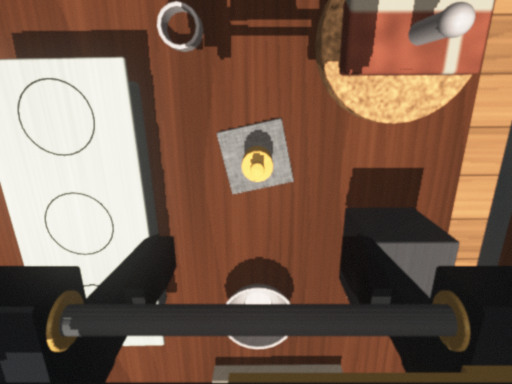

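View pics/t2.png

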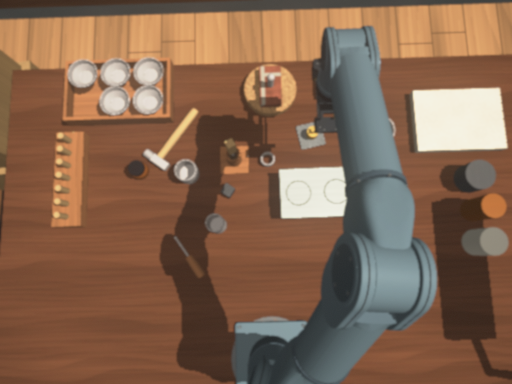

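```bash
python3 -m inch '[[-5,-10,-40,0,0,0,88],[-20,-60,-75,0,0,0,88],[-40,-120,-95,0,0,0,88],[-60,-180,-95,0,0,0,88],[-80,-240,-95,0,0,0,88]]'
python3 -m inch '[[0,0,0,0,0,0,88],[0,0,0,0,0,0,88],[0,0,0,0,0,0,88],[0,0,0,0,0,0,88],[0,0,0,0,0,0,88]]'
python3 - <<'E'
from h import *
s=manip.state(); cv2.imwrite("pics/w3.png",manip.camera("wrist")[:,:,::-1]); print(s["tool_pos"],s["tcp_rot"])
c=cam("wrist",s);print(proj(c,(.614,.0998,.2107)))
E
```

```text
time: 7.75
tool_pos: [0.6125, 0.0862, 0.326]
tcp_rot: [3.142, -0.01, 0.001]
ft_force: [0.6, 0.6, -0.0]
grip_width: 0.0882
time: 8.38
tool_pos: [0.6137, 0.0837, 0.3256]
tcp_rot: [3.141, -0.011, -0.0]
ft_force: [0.5, -0.2, 0.4]
grip_width: 0.088
[0.61365327 0.08367951 0.32556674] [ 3.14145614e+00 -1.13037355e-02 -2.85263537e-04]
[258.85688109 169.55649205]
```

View pics/w3.png

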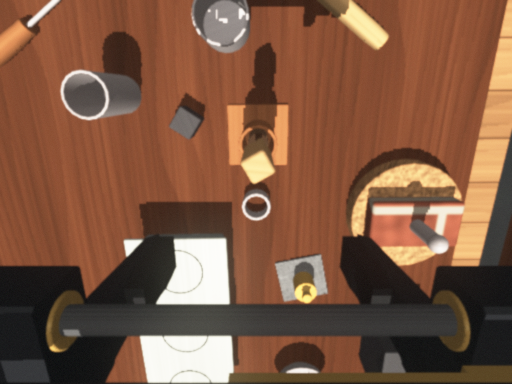

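Run:
```python
from h import *
im=cv2.imread("pics/w3.png")
cv2.imwrite("pics/w3z.png",cv2.resize(im[90:200,200:320],None,fx=5,fy=5,interpolation=2))
```

```text
(no output)
```

View pics/w3z.png

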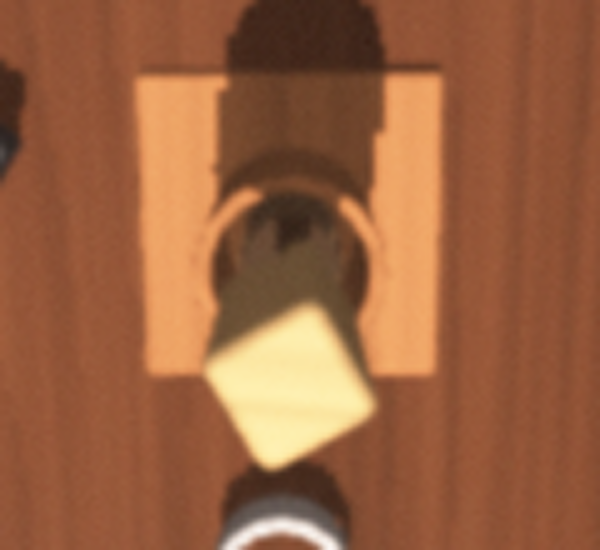

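```bash
python3 - <<'E'
from h import *
c=cam("wrist")
q=lambda u,v:(200-.4+u/5,90-.4+v/5)
f=[onz(c,q(*p),.211) for p in((205,367),(317,303),(377,408),(270,470))];print(np.mean(f,0));e=f[1]-f[0];print(np.degrees(np.arctan2(e[1],e[0])),np.linalg.norm(e)); e=f[2]-f[3];print(np.degrees(np.arctan2(e[1],e[0])))
f=[onz(c,q(*p),.006) for p in((138,72),(442,70),(436,377),(147,377))];print(np.mean(f,0),f)
E
python3 go.py .614 .0995 .26 30
```

```text
[0.61326182 0.10224991 0.211     ]
29.60725459538269 0.022256463915140027
30.67673393158908
[0.61314855 0.1021122  0.006     ] [array([0.56907348, 0.14757281, 0.006     ]), array([0.65737521, 0.14753477, 0.006     ]), array([0.65768202, 0.05636397, 0.006     ]), array([0.56846349, 0.05697724, 0.006     ])]
t 8.43 pos [0.6136 0.0839 0.3256] xyaw -0.4 q7 -0.36 F [-0.8 -0.2  1. ] w 88.3
shift mm [  0.3 -15.6  65.6] turn [-0.    0.   -0.53]
```

```bash
python3 -m inch '[[0,-10,20,0,0,-0.17,88],[0,-17,50,0,0,-0.34,88],[0,-17,65,0,0,-0.53,88],[0,-17,65,0,0,-0.53,88],[0,-17,65,0,0,-0.53,88]]'
python3 go.py .6135 .101 .16 30
```

```text
time: 9.05
tool_pos: [0.6141, 0.1014, 0.2615]
tcp_rot: [3.036, 0.808, 0.002]
ft_force: [0.1, 0.4, 0.2]
grip_width: 0.0881
t 9.05 pos [0.6141 0.1014 0.2615] xyaw 29.8 q7 0.07 F [0.1 0.4 0.2] w 88.1
shift mm [ -0.8  -0.  101.5] turn [ 0.    -0.001 -0.004]
```

```bash
python3 -m inch '[[-1,0,30,0,0,0,88],[-1,0,60,0,0,0,88],[-1,0,90,0,0,0,88],[-1,0,101,0,0,0,88],[-1,0,101,0,0,0,88]]'
python3 -m inch '[[0,0,0,0,0,0,50],[0,0,0,0,0,0,20],[0,0,0,0,0,0,15],[0,0,0,0,0,0,15],[0,0,0,0,0,0,15]]' 35
python3 -m inch '[[0,0,0,0,0,0,15],[0,0,0,0,0,0,15],[0,0,0,0,0,0,15],[0,0,0,0,0,0,15],[0,0,0,0,0,0,15]]' 35
python3 go.py .6135 .101 .33 30
```

```text
time: 9.68
tool_pos: [0.613, 0.1011, 0.1602]
tcp_rot: [3.035, 0.812, 0.0]
ft_force: [-0.4, -0.5, 0.3]
grip_width: 0.088
time: 10.3
tool_pos: [0.6127, 0.101, 0.1597]
tcp_rot: [-3.034, -0.814, 0.0]
ft_force: [0.7, 0.4, -0.4]
grip_width: 0.0403
time: 10.92
tool_pos: [0.6126, 0.1009, 0.1596]
tcp_rot: [-3.034, -0.814, 0.0]
ft_force: [-0.3, 0.5, -0.6]
grip_width: 0.0238
t 10.93 pos [0.6126 0.1009 0.1596] xyaw 30.0 q7 0.02 F [-0.3  0.5 -0.6] w 23.8
shift mm [   0.8    0.4 -170.4] turn [-0.  0.  0.]
```

```bash
python3 -m inch '[[0,0,-20,0,0,0,15],[0,0,-60,0,0,0,15],[0,0,-105,0,0,0,15],[0,0,-150,0,0,0,15],[0,0,-165,0,0,0,15]]'
python3 go.py .407 .155 .325 30
python3 - <<'E'
from h import *
for i,n in enumerate(("wrist","top","scene")):
    s=manip.state(); im=manip.camera(n)[:,:,::-1]; cv2.imwrite(f"pics/{n}4.png",im)
    if i==0: print(s["tool_pos"],s["tcp_rot"])
E
```

```text
time: 11.55
tool_pos: [0.614, 0.1016, 0.3291]
tcp_rot: [3.034, 0.814, 0.01]
ft_force: [0.1, -0.0, -1.7]
grip_width: 0.0238
t 11.55 pos [0.614  0.1016 0.3291] xyaw 30.0 q7 0.1 F [ 0.1 -0.  -1.7] w 23.8
shift mm [-152.5 -149.8    2.9] turn [ 0.002 -0.006  0.001]
[0.61395226 0.10164999 0.32909744] [3.03394736 0.81375771 0.00951621]
```

View pics/wrist4.png

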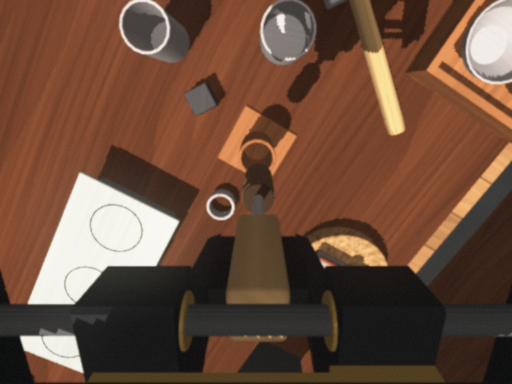

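View pics/scene4.png

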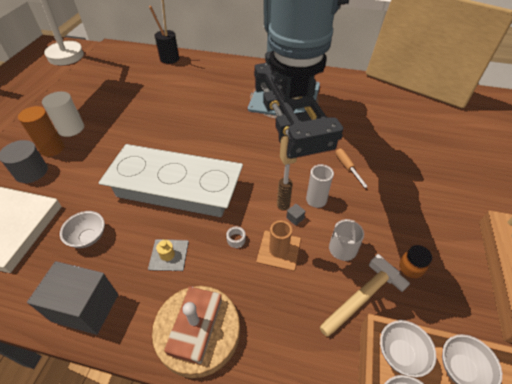

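View pics/top4.png

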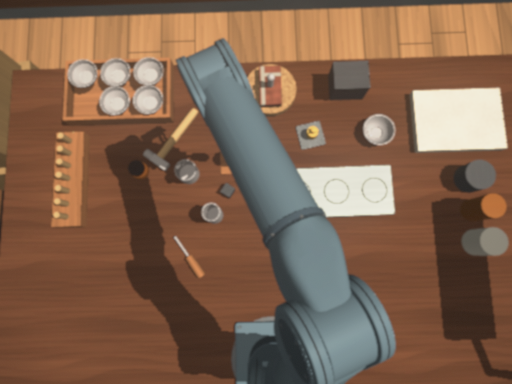

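Run:
```python
from h import *
a=cv2.imread("pics/wrist4.png")[0:80,90:330];b=cv2.imread("pics/top4.png")[150:240,165:245];c=cv2.imread("pics/scene4.png")[150:270,290:380]
cv2.imwrite("pics/z4a.png",cv2.resize(a,None,fx=3,fy=3,interpolation=2))
cv2.imwrite("pics/z4b.png",np.hstack([cv2.resize(b,(400,450),interpolation=2),cv2.resize(c,(338,450),interpolation=2)]))
```

```text
(no output)
```

View pics/z4a.png

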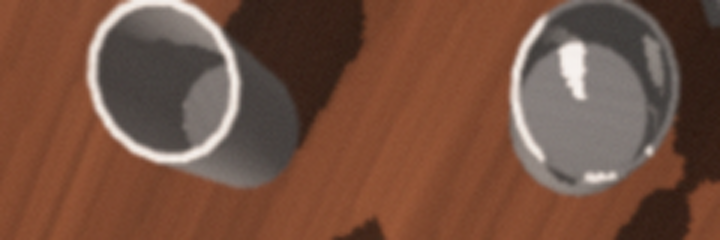

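View pics/z4b.png

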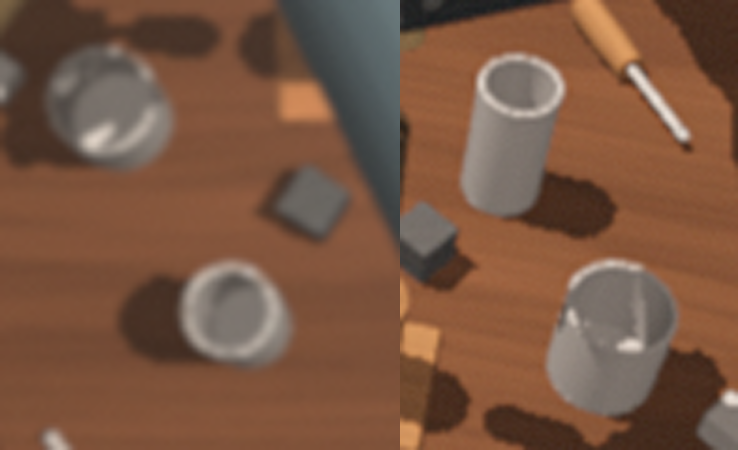

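Run:
```python
from h import *
np.set_printoptions(precision=4,suppress=True)
s={"tool_pos":np.array([0.61395226,0.10164999,0.32909744]),"tcp_rot":np.array([3.03394736,0.81375771,0.00951621])}
W=cam("wrist",s);T=cam("top");S=cam("scene")
for nm,w,t,sc,z in(("tall",(144.3,26.3),(210.8,211.8),(321.7,172.7),.105),("low",(288.3,29.6),(185.3,169.6),(347.2,231.2),.072)):
    print(nm,[onz(c,p,z)[:2] for c,p in((W,w),(T,t),(S,sc))],two(W,w,T,t))
W=cam("wrist")
# rim widths
print(np.linalg.norm(onz(cam("wrist",s),(119.3,25),.105)-onz(cam("wrist",s),(170,28),.105)), np.linalg.norm(onz(cam("wrist",s),(260.5,30),.072)-onz(cam("wrist",s),(316,30),.072)))
```

```text
tall [array([0.4359, 0.1684]), array([0.4371, 0.1653]), array([0.4404, 0.1676])] (array([0.4367, 0.1669, 0.1059]), np.float64(0.00329909030614013))
low [array([0.571 , 0.2495]), array([0.5719, 0.2459]), array([0.5737, 0.2452])] (array([0.5709, 0.2466, 0.0781]), np.float64(0.0034482680217088803))
0.05395476659564602 0.06517903758163797
```

```bash
python3 go.py .4365 .1672 .30 30
```

```text
t 11.7 pos [0.6126 0.1009 0.3247] xyaw 30.0 q7 0.1 F [-0.5 -0.4 -0.9] w 24.0
shift mm [-119.3 -145.5   24.7] turn [ 0. -0.  0.]
```

```bash
python3 -m inch '[[-20,-25,0,0,0,0,15],[-50,-60,5,0,0,0,15],[-80,-98,10,0,0,0,15],[-110,-135,20,0,0,0,15],[-119,-145,25,0,0,0,15]]' 35
python3 -m inch '[[0,0,0,0,0,0,15],[0,0,0,0,0,0,15],[0,0,0,0,0,0,15],[0,0,0,0,0,0,15],[0,0,0,0,0,0,15]]'
python3 - <<'E'
from h import *
for n in ("top","scene"):
    cv2.imwrite(f"pics/{n}5.png",manip.camera(n)[:,:,::-1])
b=cv2.imread("pics/top5.png")[150:240,165:245];c=cv2.imread("pics/scene5.png")[100:260,270:380]
cv2.imwrite("pics/z5.png",np.hstack([cv2.resize(b,(400,450),interpolation=2),cv2.resize(c,(309,450),interpolation=2)]))
E
python3 go.py .4365 .1672 .2 30
```

```text
time: 12.32
tool_pos: [0.4336, 0.1673, 0.2977]
tcp_rot: [3.032, 0.818, -0.006]
ft_force: [0.4, -0.3, -0.7]
grip_width: 0.0234
time: 12.95
tool_pos: [0.4374, 0.1669, 0.2997]
tcp_rot: [-3.034, -0.813, -0.0]
ft_force: [0.4, -0.6, 0.1]
grip_width: 0.024
t 13.05 pos [0.4372 0.1669 0.2997] xyaw 30.0 q7 -0.07 F [ 0.4 -0.1 -1.1] w 23.9
shift mm [-0.5 -0.6 99.7] turn [-0. -0.  0.]
```

View pics/z5.png

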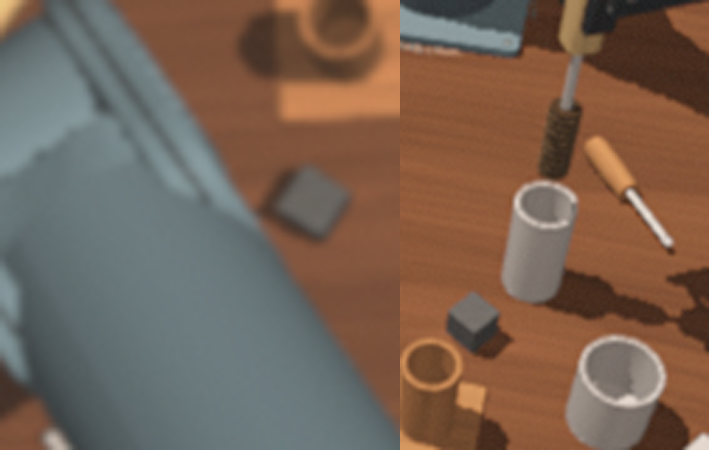

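```bash
python3 -m inch '[[0,0,15,0,0,0,15],[0,0,30,0,0,0,15],[0,0,45,0,0,0,15],[0,0,60,0,0,0,15],[0,0,60,0,0,0,15]]'
python3 - <<'E'
from h import *
cv2.imwrite("pics/s6.png",manip.camera("scene")[:,:,::-1])
c=cv2.imread("pics/s6.png")[100:260,270:380]
cv2.imwrite("pics/z6.png",cv2.resize(c,None,fx=3,fy=3,interpolation=2))
E
python3 go.py .4365 .1672 .166 30
```

```text
time: 13.68
tool_pos: [0.4363, 0.1666, 0.2383]
tcp_rot: [-3.034, -0.814, 0.004]
ft_force: [0.4, -0.7, -0.8]
grip_width: 0.0238
t 13.72 pos [0.4368 0.167  0.2391] xyaw 30.0 q7 -0.13 F [-0.4  0.2 -1. ] w 23.6
shift mm [-0.  -0.3 73.1] turn [-0.     0.001  0.001]
```

View pics/z6.png

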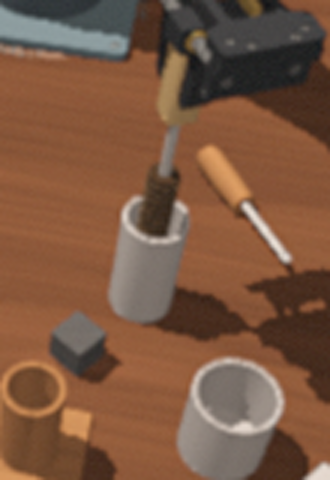

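```bash
python3 -m inch '[[0,0,20,0,0,0,15],[0,0,45,0,0,0,15],[0,0,65,0,0,0,15],[0,0,73,0,0,0,15],[0,0,73,0,0,0,15]]' 
python3 -m inch '[[0,0,1,0,0,0,15],[0,0,2,0,0,0,15],[0,0,2,0,0,0,15],[0,0,2,0,0,0,15],[0,0,2,0,0,0,15]]'
```

```text
time: 14.35
tool_pos: [0.4373, 0.1671, 0.1669]
tcp_rot: [-3.034, -0.814, -0.0]
ft_force: [-0.5, -0.1, -0.6]
grip_width: 0.0235
time: 14.98
tool_pos: [0.4371, 0.167, 0.1648]
tcp_rot: [-3.034, -0.814, -0.0]
ft_force: [0.6, -0.5, -0.3]
grip_width: 0.0238
```

```bash
python3 -m inch '[[0,0,1,0,0,0,15],[0,0,2,0,0,0,15],[0,0,3,0,0,0,15],[0,0,3.5,0,0,0,15],[0,0,3.5,0,0,0,15]]'
```

```text
time: 15.6
tool_pos: [0.4372, 0.167, 0.1615]
tcp_rot: [3.034, 0.814, 0.0]
ft_force: [-0.8, -0.6, 5.1]
grip_width: 0.0235
```

```bash
python3 -m inch '[[0,0,-20,0,0,0,15],[0,0,-50,0,0,0,15],[0,0,-75,0,0,0,15],[0,0,-80,0,0,0,15],[0,0,-80,0,0,0,15]]' 
python3 -m inch '[[0,0,0,0,0,0,15],[0,0,0,0,0,0,15],[0,0,20,0,0,0,15],[0,0,45,0,0,0,15],[0,0,65,0,0,0,15]]' 
python3 -m inch '[[0,0,8,0,0,0,15],[0,0,12,0,0,0,15],[0,0,14,0,0,0,15],[0,0,14,0,0,0,15],[0,0,14,0,0,0,15]]'
```

```text
time: 16.23
tool_pos: [0.4369, 0.1667, 0.2407]
tcp_rot: [3.034, 0.813, -0.0]
ft_force: [-0.0, 0.2, -2.1]
grip_width: 0.0238
time: 16.85
tool_pos: [0.4367, 0.1668, 0.1749]
tcp_rot: [-3.034, -0.814, 0.002]
ft_force: [1.0, 0.5, -0.7]
grip_width: 0.024
time: 17.48
tool_pos: [0.4374, 0.167, 0.1626]
tcp_rot: [3.034, 0.814, 0.001]
ft_force: [0.7, -0.1, -1.8]
grip_width: 0.0237
```

```bash
python3 -m inch '[[0,0,-25,0,0,0,15],[0,0,-60,0,0,0,15],[0,0,-100,0,0,0,15],[0,0,-135,0,0,0,15],[0,0,-145,0,0,0,15]]'
python3 - <<'E'
from h import *
s=manip.state();print(s["tool_pos"],s["tcp_rot"])
cv2.imwrite("pics/w7.png",manip.camera("wrist")[:,:,::-1])
cv2.imwrite("pics/s7.png",manip.camera("scene")[:,:,::-1])
E
python3 go.py .5715 .247 .28 30
```

```text
time: 18.1
tool_pos: [0.4381, 0.1674, 0.3093]
tcp_rot: [3.034, 0.813, 0.006]
ft_force: [1.1, 0.2, -0.9]
grip_width: 0.0233
[0.43807461 0.16743059 0.30926844] [3.03423348 0.81342666 0.00628995]
t 18.2 pos [0.4375 0.167  0.3077] xyaw 30.0 q7 -0.06 F [ 0.2 -0.7 -1.7] w 23.9
shift mm [156.   -2.2  27.9] turn [ 0.001 -0.001  0.   ]
```

View pics/s7.png

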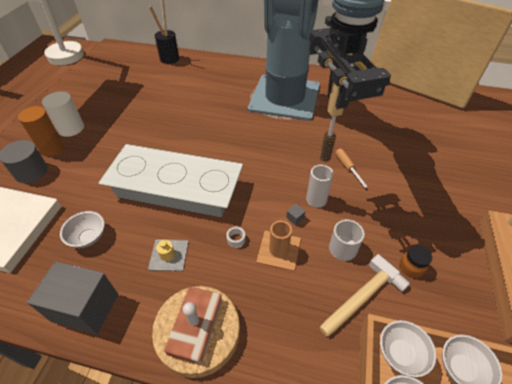

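```bash
python3 -m inch '[[20,0,0,0,0,0,15],[60,-1,5,0,0,0,15],[100,-2,10,0,0,0,15],[140,-2,20,0,0,0,15],[156,-2,28,0,0,0,15]]' 
python3 -m inch '[[0,0,0,0,0,0,15],[0,0,0,0,0,0,15],[0,0,15,0,0,0,15],[0,0,30,0,0,0,15],[0,0,45,0,0,0,15]]'
python3 - <<'E'
from h import *
cv2.imwrite("pics/s8.png",manip.camera("scene")[:,:,::-1])
c=cv2.imread("pics/s8.png")[150:290,270:420]
cv2.imwrite("pics/z8.png",cv2.resize(c,None,fx=3,fy=3,interpolation=2))
E
python3 go.py .5715 .247 .1625 30
```

```text
time: 18.82
tool_pos: [0.5714, 0.2473, 0.2762]
tcp_rot: [-3.034, -0.815, 0.005]
ft_force: [0.0, -0.3, -1.2]
grip_width: 0.0235
time: 19.45
tool_pos: [0.5708, 0.2463, 0.2329]
tcp_rot: [3.034, 0.813, -0.001]
ft_force: [0.1, -0.3, -0.6]
grip_width: 0.0238
t 19.5 pos [0.5698 0.2457 0.2307] xyaw 30.0 q7 -0.22 F [-0.9 -1.4 -2.1] w 23.8
shift mm [ 2.3 -0.3 68.2] turn [-0.     0.004  0.   ]
```

View pics/z8.png

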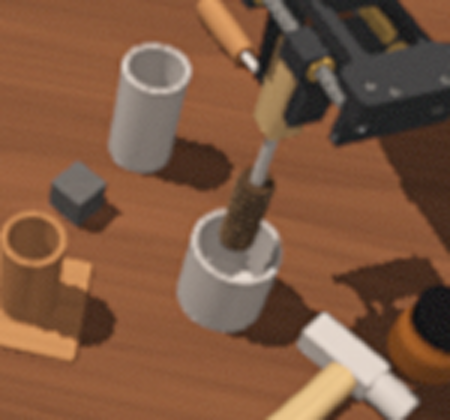

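```bash
python3 -m inch '[[1,0,20,0,0,0,15],[1,0,40,0,0,0,15],[1,0,58,0,0,0,15],[1,0,66,0,0,0,15],[1,0,68,0,0,0,15]]' 
python3 -m inch '[[0,0,1,0,0,0,15],[0,0,2,0,0,0,15],[0,0,2,0,0,0,15],[0,0,2,0,0,0,15],[0,0,2,0,0,0,15]]'
```

```text
time: 20.12
tool_pos: [0.5719, 0.2473, 0.1656]
tcp_rot: [-3.034, -0.814, 0.001]
ft_force: [0.0, -0.1, -1.3]
grip_width: 0.0239
time: 20.75
tool_pos: [0.5721, 0.2473, 0.1643]
tcp_rot: [3.034, 0.814, 0.0]
ft_force: [0.7, -0.3, -1.5]
grip_width: 0.0238
```

```bash
python3 -m inch '[[0,0,1,0,0,0,15],[0,0,2,0,0,0,15],[0,0,3,0,0,0,15],[0,0,3,0,0,0,15],[0,0,3,0,0,0,15]]' 
python3 -m inch '[[0,0,-20,0,0,0,15],[0,0,-40,0,0,0,15],[0,0,-50,0,0,0,15],[0,0,-50,0,0,0,15],[0,0,-50,0,0,0,15]]' 
python3 -m inch '[[0,0,10,0,0,0,15],[0,0,30,0,0,0,15],[0,0,44,0,0,0,15],[0,0,48,0,0,0,15],[0,0,48,0,0,0,15]]'
```

```text
time: 21.38
tool_pos: [0.5721, 0.2473, 0.1616]
tcp_rot: [3.034, 0.814, 0.0]
ft_force: [-1.3, -1.2, 4.5]
grip_width: 0.0239
time: 22.0
tool_pos: [0.5718, 0.247, 0.2107]
tcp_rot: [3.034, 0.814, -0.001]
ft_force: [0.0, -0.2, -0.8]
grip_width: 0.0238
time: 22.62
tool_pos: [0.5719, 0.2474, 0.1629]
tcp_rot: [-3.034, -0.814, 0.001]
ft_force: [-0.4, -0.1, -1.6]
grip_width: 0.0237
```

```bash
python3 -m inch '[[0,0,-25,0,0,0,15],[0,0,-60,0,0,0,15],[0,0,-100,0,0,0,15],[0,0,-130,0,0,0,15],[0,0,-130,0,0,0,15]]' 
python3 go.py .6132 .101 .28 30
```

```text
time: 23.25
tool_pos: [0.5734, 0.2483, 0.296]
tcp_rot: [-3.033, -0.813, -0.009]
ft_force: [0.4, -0.1, -1.4]
grip_width: 0.0238
t 23.25 pos [0.5734 0.2483 0.296 ] xyaw 30.0 q7 -0.19 F [ 0.4 -0.1 -1.4] w 23.8
shift mm [-39.3 147.5  15.8] turn [ 0.    -0.006  0.   ]
```

```bash
python3 -m inch '[[-5,20,0,0,0,0,15],[-15,60,0,0,0,0,15],[-26,100,0,0,0,0,15],[-36,135,5,0,0,0,15],[-39,147,10,0,0,0,15]]' 
python3 -m inch '[[0,0,0,0,0,0,15],[0,0,0,0,0,0,15],[0,0,0,0,0,0,15],[0,0,0,0,0,0,15],[0,0,0,0,0,0,15]]'
python3 - <<'E'
from h import *
s=manip.state();print(s["tool_pos"])
cv2.imwrite("pics/s9.png",manip.camera("scene")[:,:,::-1])
c=cv2.imread("pics/s9.png")[130:290,220:370]
cv2.imwrite("pics/z9.png",cv2.resize(c,None,fx=3,fy=3,interpolation=2))
S=cam("scene");p=s["tool_pos"].copy();p[2]-=.1535;print(proj(S,p),proj(S,(.6132,.101,.09)))
E
python3 go.py .6132 .101 .16 30
```

```text
time: 23.88
tool_pos: [0.612, 0.0957, 0.2812]
tcp_rot: [3.035, 0.805, -0.005]
ft_force: [-0.2, -0.3, -0.5]
grip_width: 0.0235
time: 24.5
tool_pos: [0.6118, 0.1009, 0.2833]
tcp_rot: [3.034, 0.815, 0.0]
ft_force: [-0.1, -0.2, -1.4]
grip_width: 0.0241
[0.61176751 0.10087897 0.28330981]
[281.85740582 216.68837058] [280.71575098 227.9642634 ]
t 24.55 pos [0.6118 0.1008 0.2833] xyaw 30.1 q7 0.06 F [ 0.1  0.5 -0.5] w 23.9
shift mm [  1.3   0.5 123.3] turn [ 0.    -0.     0.001]
```

View pics/z9.png

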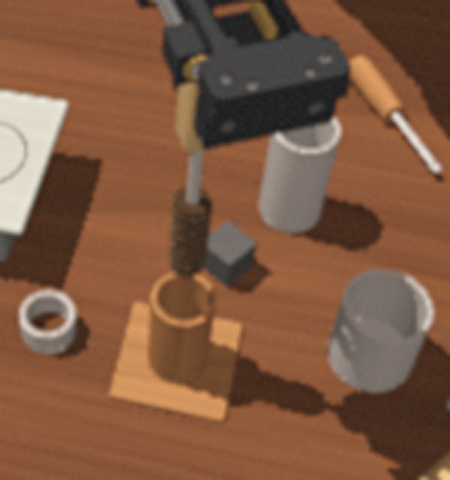

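```bash
python3 -m inch '[[1,0,20,0,0,0,15],[1,0,45,0,0,0,15],[1,0,75,0,0,0,15],[1,0,100,0,0,0,15],[1,0,120,0,0,0,15]]' 
python3 -m inch '[[0,0,1,0,0,0,15],[0,0,2,0,0,0,15],[0,0,3,0,0,0,15],[0,0,3,0,0,0,15],[0,0,3,0,0,0,15]]'
```

```text
time: 25.18
tool_pos: [0.6118, 0.1007, 0.1608]
tcp_rot: [-3.034, -0.814, 0.003]
ft_force: [0.0, -0.0, -0.6]
grip_width: 0.0238
time: 25.8
tool_pos: [0.6128, 0.1009, 0.1605]
tcp_rot: [3.034, 0.814, 0.001]
ft_force: [-0.0, 0.2, -0.5]
grip_width: 0.0237
```

```bash
python3 -m inch '[[0,0,1,0,0,0,15],[0,0,1,0,0,0,15],[0,0,1,0,0,0,15],[0,0,1,0,0,0,30],[0,0,1,0,0,0,60]]' 
python3 -m inch '[[0,0,0,0,0,0,88],[0,0,0,0,0,0,88],[0,0,0,0,0,0,88],[0,0,-20,0,0,0,88],[0,0,-50,0,0,0,88]]' 
python3 -m inch '[[0,0,-40,0,0,0,88],[0,0,-80,0,0,0,88],[0,0,-110,0,0,0,88],[0,0,-120,0,0,0,88],[0,0,-120,0,0,0,88]]'
python3 - <<'E'
from h import *
for n in ("wrist","top","scene"):
    s=manip.state()
    if n=="wrist":print(s["tool_pos"].tolist(),s["tcp_rot"].tolist())
    cv2.imwrite(f"pics/{n}10.png",manip.camera(n)[:,:,::-1])
E
python3 go.py .4365 .1672 .25 0
```

```text
time: 26.42
tool_pos: [0.6128, 0.101, 0.1594]
tcp_rot: [3.034, 0.814, 0.001]
ft_force: [0.2, -0.3, 0.5]
grip_width: 0.038
time: 27.05
tool_pos: [0.6124, 0.101, 0.2103]
tcp_rot: [-3.034, -0.814, 0.002]
ft_force: [-0.2, -0.6, -0.2]
grip_width: 0.0871
time: 27.68
tool_pos: [0.6128, 0.101, 0.3297]
tcp_rot: [3.034, 0.814, 0.001]
ft_force: [-0.3, 0.8, 0.2]
grip_width: 0.0883
[0.6127590636110948, 0.10103739010360124, 0.3297097096774767] [3.034121592033985, 0.8138160915320019, 0.0013971990515174984]
t 27.82 pos [0.612  0.1007 0.3278] xyaw 30.0 q7 0.08 F [0.1 0.3 0. ] w 88.1
shift mm [-118.5 -145.4   78.2] turn [-0.     0.002  0.524]
```

View pics/scene10.png

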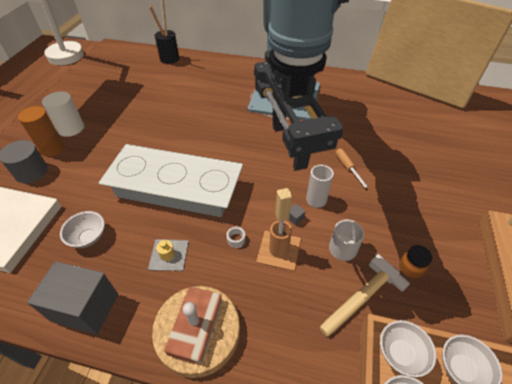

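View pics/wrist10.png

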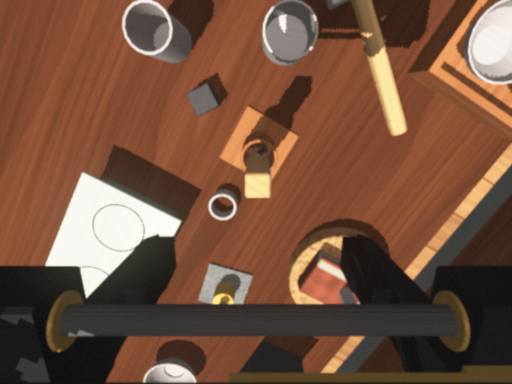

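View pics/top10.png

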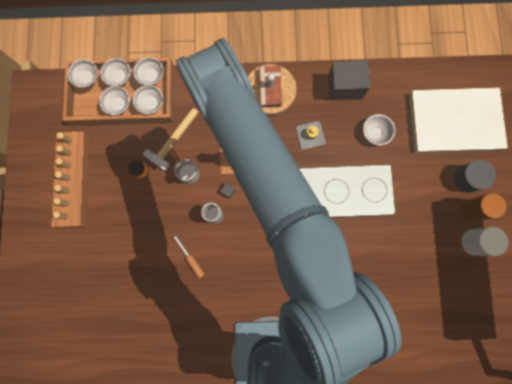

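Run:
```python
from h import *
T=cam("top");S=cam("scene")
a=cv2.imread("pics/top10.png")[170:240,180:250];b=cv2.imread("pics/scene10.png")[150:240,280:350]
cv2.imwrite("pics/z10.png",np.hstack([cv2.resize(a,(490,490),interpolation=2),cv2.resize(b,(381,490),interpolation=2)]))
s={"tool_pos":np.array([0.61276,0.10104,0.3297]),"tcp_rot":np.array([3.03412,0.81382,0.0014])}
W=cam("wrist",s)
print("cube",onz(T,(227,189.5),.034),onz(W,(202,97),.034),"tall",onz(W,(146.8,27),.105),onz(T,(210.8,211.8),.105))
```

```text
cube [0.51277169 0.12216194 0.034     ] [0.50966987 0.12651664 0.034     ] tall [0.43560931 0.16827342 0.105     ] [0.43714217 0.16534884 0.105     ]
```

View pics/z10.png

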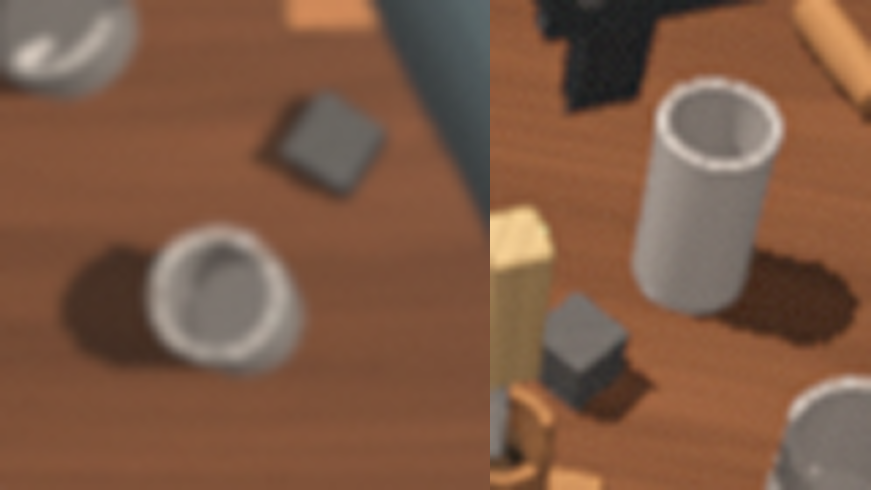

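```bash
python3 -m inch '[[-25,-30,0,0,0,0.1,88],[-60,-75,10,0,0,0.25,88],[-95,-115,25,0,0,0.4,88],[-118,-145,50,0,0,0.52,88],[-118,-145,65,0,0,0.524,88]]' 
python3 -m inch '[[0,0,0,0,0,0,88],[0,0,0,0,0,0,88],[0,0,0,0,0,0,88],[0,0,0,0,0,0,88],[0,0,0,0,0,0,88]]'
python3 - <<'E'
from h import *
s=manip.state();print(s["tool_pos"].tolist(),s["tcp_rot"].tolist())
cv2.imwrite(f"pics/wrist11.png",manip.camera("wrist")[:,:,::-1])
E
python3 go.py .4365 .1672 .055 0
```

```text
time: 28.45
tool_pos: [0.4349, 0.168, 0.2627]
tcp_rot: [3.14, 0.005, -0.004]
ft_force: [-0.5, -0.3, -0.2]
grip_width: 0.088
time: 29.08
tool_pos: [0.4382, 0.1674, 0.2644]
tcp_rot: [-3.141, 0.0, -0.001]
ft_force: [-0.3, 0.0, 0.1]
grip_width: 0.0879
[0.4382129819897003, 0.16744353956338093, 0.26438470201552733] [-3.1414567661119364, 0.00024750634013436066, -0.0005238300468155138]
t 29.12 pos [0.4381 0.1674 0.2643] xyaw -0.0 q7 -0.61 F [-0.4  0.6 -0.2] w 87.8
shift mm [ -1.7   0.3 209.3] turn [-0. -0. -0.]
```

View pics/wrist11.png

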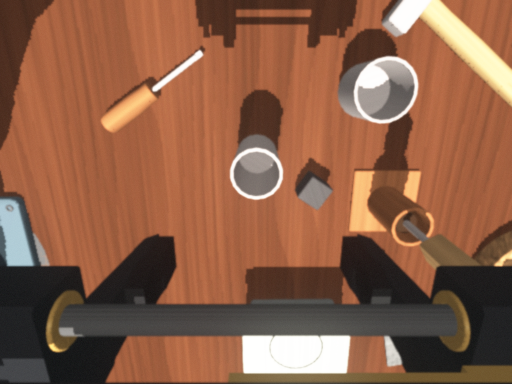

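```bash
python3 - <<'E'
from h import *
c=cam("wrist");print(onz(c,(256.3,173),.105),onz(c,(377.5,89.5),.072), onz(c,(296,348),.065))
E
python3 -m inch '[[-1,0,40,0,0,0,88],[-1,0,90,0,0,0,88],[-1,0,140,0,0,0,88],[-1,0,185,0,0,0,88],[-1,0,209,0,0,0,88]]' 
python3 -m inch '[[0,0,0,0,0,0,70],[0,0,0,0,0,0,60],[0,0,0,0,0,0,48],[0,0,0,0,0,0,48],[0,0,0,0,0,0,48]]' 20
python3 -m inch '[[0,0,0,0,0,0,48],[0,0,0,0,0,0,48],[0,0,0,0,0,0,48],[0,0,-5,0,0,0,48],[0,0,-15,0,0,0,48]]' 20
python3 go.py .495 -.325 .25 0
```

```text
[0.43602243 0.16899987 0.105     ] [0.56230402 0.25012623 0.072     ] [ 0.49152431 -0.0958905   0.065     ]
time: 29.75
tool_pos: [0.4359, 0.167, 0.0531]
tcp_rot: [3.141, 0.0, -0.004]
ft_force: [0.1, -0.3, -0.4]
grip_width: 0.0877
time: 30.38
tool_pos: [0.4376, 0.1677, 0.0561]
tcp_rot: [-3.141, 0.0, -0.002]
ft_force: [-2.2, -0.9, 7.6]
grip_width: 0.0529
time: 31.0
tool_pos: [0.4365, 0.1672, 0.0704]
tcp_rot: [3.141, 0.0, -0.002]
ft_force: [-0.1, 0.3, -2.2]
grip_width: 0.0536
t 31.0 pos [0.4365 0.1672 0.0704] xyaw 0.0 q7 -0.85 F [-0.1  0.3 -2.2] w 53.6
shift mm [  58.3  492.3 -179.4] turn [0.    0.001 0.   ]
```

```bash
python3 -m inch '[[0,0,-30,0,0,0,48],[0,0,-75,0,0,0,48],[0,0,-120,0,0,0,48],[0,20,-150,0,0,0,48],[0,60,-150,0,0,0,48]]' 
python3 -m inch '[[5,50,0,0,0,0,48],[10,110,0,0,0,0,48],[20,170,0,0,0,0,48],[30,230,0,0,0,0,48],[40,290,0,0,0,0,48]]' 
python3 go.py .495 -.325 .2 0
```

```text
time: 31.62
tool_pos: [0.4384, 0.1087, 0.2231]
tcp_rot: [-3.14, -0.005, -0.009]
ft_force: [0.5, -0.8, -2.4]
grip_width: 0.0533
time: 32.25
tool_pos: [0.4768, -0.1844, 0.2208]
tcp_rot: [-3.142, -0.0, -0.001]
ft_force: [0.9, -0.3, -2.2]
grip_width: 0.0531
t 32.25 pos [ 0.4768 -0.1844  0.2208] xyaw 0.0 q7 0.13 F [ 0.9 -0.3 -2.2] w 53.1
shift mm [ 18.1 140.6  20.8] turn [-0. -0.  0.]
```

```bash
python3 -m inch '[[5,40,0,0,0,0,48],[10,85,0,0,0,0,48],[16,125,10,0,0,0,48],[18,141,20,0,0,0,48],[18,141,20,0,0,0,48]]' 
python3 -m inch '[[0,0,0,0,0,0,48],[0,0,0,0,0,0,48],[0,0,0,0,0,0,48],[0,0,0,0,0,0,48],[0,0,0,0,0,0,48]]'
python3 - <<'E'
from h import *
s=manip.state();print(s["tool_pos"].tolist(),s["tcp_rot"].tolist())
cv2.imwrite(f"pics/wrist12.png",manip.camera("wrist")[:,:,::-1])
cv2.imwrite(f"pics/scene12.png",manip.camera("scene")[:,:,::-1])
cv2.imwrite(f"pics/top12.png",manip.camera("top")[:,:,::-1])
E
python3 go.py .495 -.325 .125 0
```

```text
time: 32.88
tool_pos: [0.4941, -0.3232, 0.1992]
tcp_rot: [-3.14, 0.002, 0.003]
ft_force: [-1.2, -0.1, -1.8]
grip_width: 0.053
time: 33.5
tool_pos: [0.495, -0.3234, 0.2003]
tcp_rot: [3.142, 0.0, 0.0]
ft_force: [-0.9, 0.1, -1.9]
grip_width: 0.0532
[0.49503007276552285, -0.32344231254318895, 0.20029719027525672] [3.141511850308829, 0.00019597365356558468, 0.0001047456949930224]
t 33.65 pos [ 0.495  -0.3236  0.2002] xyaw -0.0 q7 0.34 F [ 0.6 -0.3 -0.8] w 52.9
shift mm [ 0.   1.4 75.2] turn [ 0.  0. -0.]
```

View pics/scene12.png

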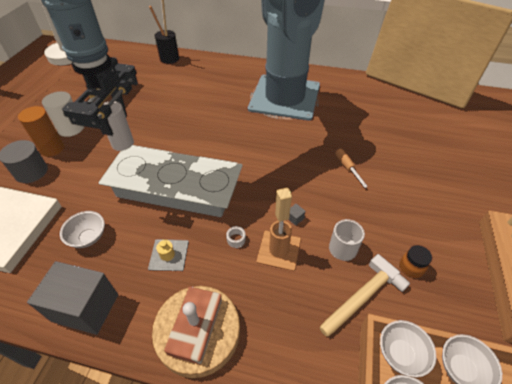

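View pics/wrist12.png

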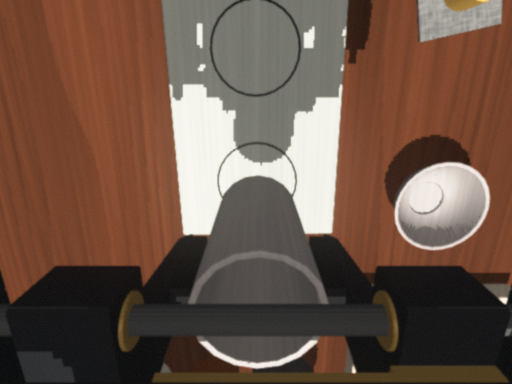

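View pics/top12.png

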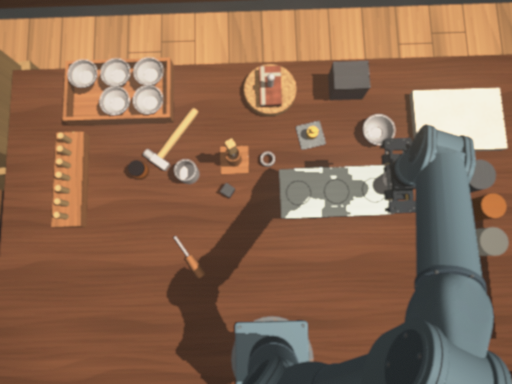

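Run:
```python
from h import *
c=cam("wrist");a=onz(c,(255.5,47),.065);print(a);print(onz(c,(257,143),.065),onz(c,(218,181),.065),onz(c,(296,181),.065))
T=cam("top");print("top corners",[onz(T,p,.065) for p in((279,170.5),(280,219))])
print("low",onz(T,(185.8,170),.072),onz(cam("scene"),(347.2,231.2),.072))
```

```text
[ 0.49240169 -0.20765835  0.065     ]
[ 0.49360037 -0.28755029  0.065     ] [ 0.45657987 -0.32359619  0.065     ] [ 0.53058286 -0.32360382  0.065     ]
top corners [array([ 0.5624225 , -0.04032451,  0.065     ]), array([ 0.41393581, -0.03807039,  0.065     ])]
low [0.57062205 0.24439766 0.072     ] [0.57372294 0.24520486 0.072     ]
```

```bash
python3 -m inch '[[-1,0,20,0,0,0,48],[-1,1,45,0,0,0,48],[-1,1,62,0,0,0,48],[-1,1,72,0,0,0,48],[-1,1,75,0,0,0,48]]' 
python3 -m inch '[[0,0,1,0,0,0,48],[0,0,2,0,0,0,48],[0,0,3,0,0,0,48],[0,0,4,0,0,0,48],[0,0,4,0,0,0,48]]' 
python3 -m inch '[[0,0,1,0,0,0,48],[0,0,2,0,0,0,48],[0,0,3,0,0,0,48],[0,0,4,0,0,0,48],[0,0,4,0,0,0,48]]'
```

```text
time: 34.28
tool_pos: [0.494, -0.3244, 0.1249]
tcp_rot: [-3.141, -0.0, 0.001]
ft_force: [0.0, -0.9, -2.3]
grip_width: 0.0531
time: 34.9
tool_pos: [0.494, -0.3245, 0.1212]
tcp_rot: [3.142, 0.0, -0.0]
ft_force: [0.0, -0.6, -0.7]
grip_width: 0.0527
time: 35.52
tool_pos: [0.4941, -0.3246, 0.1173]
tcp_rot: [3.141, 0.0, 0.0]
ft_force: [-0.5, -0.1, 1.6]
grip_width: 0.0529
```

```bash
python3 -m inch '[[0,0,-1,0,0,0,48],[0,0,-2,0,0,0,48],[0,0,-2,0,0,0,52],[0,0,-2,0,0,0,56],[0,0,-2,0,0,0,62]]' 
python3 -m inch '[[0,0,0,0,0,0,75],[0,0,0,0,0,0,88],[0,0,0,0,0,0,88],[0,0,-10,0,0,0,88],[0,0,-40,0,0,0,88]]' 
python3 -m inch '[[0,0,-40,0,0,0,88],[0,0,-80,0,0,0,88],[0,0,-110,0,0,0,88],[0,0,-110,0,0,0,88],[0,0,-110,0,0,0,88]]'
python3 - <<'E'
from h import *
s=manip.state();print(s["tool_pos"].tolist(),s["tcp_rot"].tolist())
cv2.imwrite(f"pics/wrist13.png",manip.camera("wrist")[:,:,::-1])
E
```

```text
time: 36.15
tool_pos: [0.4941, -0.3245, 0.1192]
tcp_rot: [-3.142, -0.0, -0.0]
ft_force: [-0.8, 0.6, -0.4]
grip_width: 0.0619
time: 36.78
tool_pos: [0.4931, -0.324, 0.1589]
tcp_rot: [-3.14, -0.0, 0.004]
ft_force: [0.2, -0.4, 0.0]
grip_width: 0.0879
time: 37.4
tool_pos: [0.4935, -0.3243, 0.2687]
tcp_rot: [-3.141, -0.0, 0.001]
ft_force: [0.0, 0.1, -0.4]
grip_width: 0.0877
[0.49353789283202043, -0.32432847014808974, 0.2687127480895622] [-3.1412422432723237, -0.0001453743462753972, 0.0012974739143710044]
```

View pics/wrist13.png

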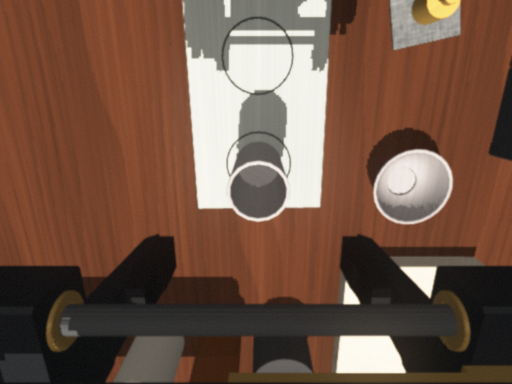

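```bash
python3 - <<'E'
from h import *
T=cam("top");
im=cv2.imread("pics/top12.png")[130:200,115:215];cv2.imwrite("pics/z12.png",cv2.resize(im,None,fx=6,fy=6,interpolation=2))
E
python3 go.py .50 .17 .26 0
```

```text
t 37.45 pos [ 0.4933 -0.3242  0.2682] xyaw 0.0 q7 0.37 F [-0.5  0.4 -0.2] w 88.3
shift mm [   6.7 -494.2    8.6] turn [-0.001  0.002  0.   ]
```

View pics/z12.png

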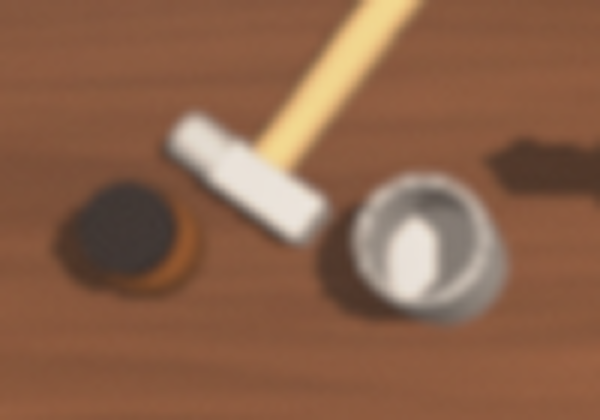

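```bash
python3 -m inch '[[0,-40,0,0,0,0,88],[0,-95,0,0,0,0,88],[2,-150,0,0,0,0,88],[4,-205,0,0,0,0,88],[6,-260,0,0,0,0,88]]' 
python3 -m inch '[[10,-55,0,0,0,0,88],[20,-110,0,0,0,0,88],[35,-165,0,0,0,0,88],[55,-220,0,0,0,0,88],[70,-265,0,0,0,0,88]]' 
python3 go.py .572 .246 .25 0
```

```text
time: 38.08
tool_pos: [0.4991, -0.0628, 0.2682]
tcp_rot: [-3.141, 0.0, 0.003]
ft_force: [0.9, 0.4, -0.3]
grip_width: 0.0883
time: 38.7
tool_pos: [0.5697, 0.2026, 0.2678]
tcp_rot: [3.141, 0.002, -0.003]
ft_force: [0.7, 0.3, 1.1]
grip_width: 0.0883
t 38.7 pos [0.5697 0.2026 0.2678] xyaw 0.1 q7 -0.63 F [0.7 0.3 1.1] w 88.3
shift mm [  2.4 -43.4  17.8] turn [0.    0.002 0.001]
```

```bash
python3 -m inch '[[1,-20,5,0,0,0,88],[2,-40,15,0,0,0,88],[2,-43,18,0,0,0,88],[2,-43,18,0,0,0,88],[2,-43,18,0,0,0,88]]'
python3 - <<'E'
from h import *
s=manip.state();print(s["tool_pos"].tolist(),s["tcp_rot"].tolist())
cv2.imwrite(f"pics/wrist14.png",manip.camera("wrist")[:,:,::-1])
E
```

```text
time: 39.33
tool_pos: [0.5724, 0.242, 0.2514]
tcp_rot: [3.141, -0.003, 0.001]
ft_force: [-0.7, -0.0, -0.1]
grip_width: 0.0884
[0.5723968277258572, 0.24196212874859988, 0.25141755088675505] [3.1408125034756, -0.002846625232041423, 0.0006993753232299205]
```

View pics/wrist14.png

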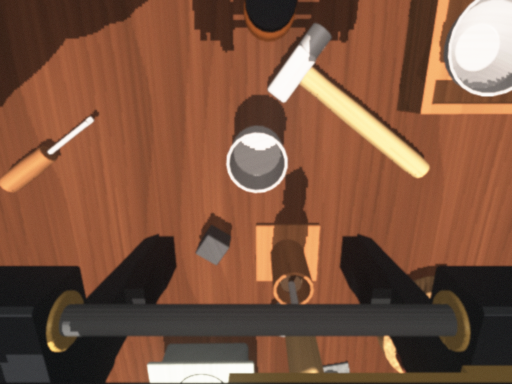

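```bash
python3 - <<'E'
from h import *
c=cam("wrist");print(onz(c,(257,160),.072))
E
python3 go.py .572 .247 .025 0
```

```text
[0.57110569 0.25279578 0.072     ]
t 39.38 pos [0.5724 0.2422 0.2515] xyaw -0.1 q7 -0.7 F [0.2 0.3 0.3] w 87.8
shift mm [ -0.6  -4.9 226.5] turn [ 0.001 -0.001 -0.002]
```

```bash
python3 -m inch '[[-1,-7,40,0,0,0,88],[-1,-7,90,0,0,0,88],[-1,-7,140,0,0,0,88],[-1,-7,175,0,0,0,88],[-1,-7,195,0,0,0,88]]' 
python3 -m inch '[[0,0,15,0,0,0,88],[0,0,28,0,0,0,88],[0,0,31,0,0,0,88],[0,0,31,0,0,0,75],[0,0,31,0,0,0,60]]' 20
python3 -m inch '[[0,0,0,0,0,0,58],[0,0,0,0,0,0,58],[0,0,0,0,0,0,58],[0,0,0,0,0,0,58],[0,0,0,0,0,0,58]]' 20
python3 -m inch '[[0,0,0,0,0,0,58],[0,0,-3,0,0,0,58],[0,0,-8,0,0,0,58],[0,0,-15,0,0,0,58],[0,0,-20,0,0,0,58]]' 20
```

```text
time: 40.0
tool_pos: [0.5706, 0.2494, 0.0547]
tcp_rot: [3.141, -0.001, -0.002]
ft_force: [-0.0, 0.4, -0.0]
grip_width: 0.0879
time: 40.62
tool_pos: [0.5715, 0.2508, 0.0259]
tcp_rot: [-3.141, -0.0, -0.002]
ft_force: [1.1, -0.8, 0.8]
grip_width: 0.07
time: 41.25
tool_pos: [0.5715, 0.2507, 0.0258]
tcp_rot: [-3.141, 0.0, -0.002]
ft_force: [-0.6, -0.8, 5.8]
grip_width: 0.0669
time: 41.88
tool_pos: [0.5711, 0.2505, 0.0457]
tcp_rot: [-3.141, -0.0, -0.0]
ft_force: [0.8, 0.4, -2.5]
grip_width: 0.0665
```

```bash
python3 -m inch '[[0,0,-40,0,0,0,58],[0,0,-90,0,0,0,58],[0,0,-140,0,0,0,58],[-10,0,-190,0,0,0,58],[-30,5,-220,0,0,0,58]]' 
python3 -m inch '[[-20,30,-5,0,0,0,58],[-40,80,-5,0,0,0,58],[-50,135,-5,0,0,0,58],[-50,190,-5,0,0,0,58],[-50,250,-5,0,0,0,58]]' 
python3 go.py .4915 -.0962 .2 0
```

```text
time: 42.5
tool_pos: [0.5415, 0.2462, 0.2682]
tcp_rot: [-3.14, 0.0, -0.005]
ft_force: [0.2, -0.0, -2.7]
grip_width: 0.0663
time: 43.12
tool_pos: [0.4906, -0.0059, 0.2708]
tcp_rot: [3.141, 0.002, 0.002]
ft_force: [0.2, -0.5, -2.7]
grip_width: 0.0667
t 43.12 pos [ 0.4906 -0.0059  0.2708] xyaw 0.1 q7 -0.22 F [ 0.2 -0.5 -2.7] w 66.7
shift mm [ 0.7 90.3 70.8] turn [ 0.    -0.001  0.001]
```

```bash
python3 -m inch '[[0,25,10,0,0,0,58],[0,60,30,0,0,0,58],[1,85,55,0,0,0,58],[1,90,80,0,0,0,58],[1,90,90,0,0,0,58]]' 
python3 -m inch '[[0,0,0,0,0,0,58],[0,0,0,0,0,0,58],[0,0,0,0,0,0,58],[0,0,0,0,0,0,58],[0,0,0,0,0,0,58]]'
python3 - <<'E'
from h import *
s=manip.state();print(s["tool_pos"].tolist(),s["tcp_rot"].tolist())
cv2.imwrite(f"pics/wrist15.png",manip.camera("wrist")[:,:,::-1])
cv2.imwrite(f"pics/scene15.png",manip.camera("scene")[:,:,::-1])
E
```

```text
time: 43.75
tool_pos: [0.491, -0.0948, 0.1792]
tcp_rot: [-3.141, 0.001, 0.003]
ft_force: [-0.5, 0.2, -3.1]
grip_width: 0.0663
time: 44.38
tool_pos: [0.4921, -0.0945, 0.1804]
tcp_rot: [3.141, 0.0, 0.001]
ft_force: [-0.4, -0.0, -1.8]
grip_width: 0.0667
[0.49211244196288645, -0.09454209514911147, 0.18043154662175612] [3.141436770781192, 6.263112653268733e-05, 0.0005731437715423317]
```

View pics/wrist15.png

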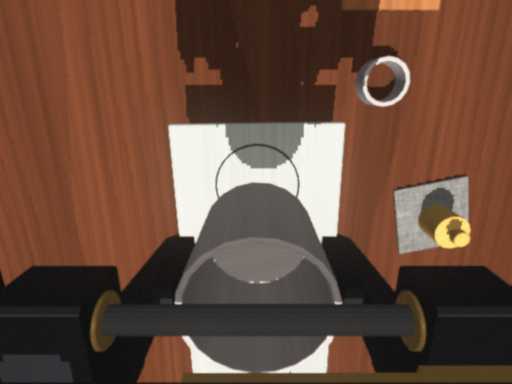

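View pics/scene15.png

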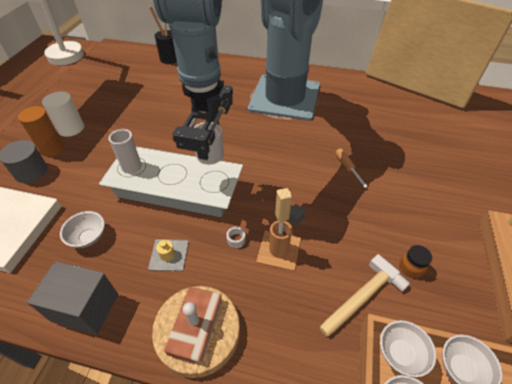

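Run:
```python
from h import *
c=cam("wrist");s=manip.state();z=s["tool_pos"][2]+.0463
a=onz(c,(258.5,238),z);b=onz(c,(258.5,371),z);print(s["tool_pos"],a,b,(a+b)/2-s["tool_pos"])
print(onz(c,(257.5,144),.0617),onz(c,(216,184),.0617),onz(c,(299,184),.0617))
```

```text
[ 0.49200013 -0.09452574  0.18027186] [ 0.49141833 -0.06381903  0.22657186] [ 0.4914798  -0.12580012  0.22657186] [-0.00055107 -0.00028383  0.0463    ]
[ 0.49107825 -0.05673912  0.0617    ] [ 0.45391288 -0.09259693  0.0617    ] [ 0.5282509  -0.09259901  0.0617    ]
```

```bash
python3 -m inch '[[0,0,20,0,0,0,58],[0,0,50,0,0,0,58],[0,0,72,0,0,0,58],[0,0,84,0,0,0,58],[0,0,88,0,0,0,58]]' 
python3 -m inch '[[0,0,1,0,0,0,58],[0,0,2,0,0,0,58],[0,0,3,0,0,0,58],[0,0,4,0,0,0,58],[0,0,4,0,0,0,58]]' 
python3 -m inch '[[0,0,1,0,0,0,58],[0,0,2,0,0,0,58],[0,0,3,0,0,0,58],[0,0,4,0,0,0,58],[0,0,4,0,0,0,58]]'
```

```text
time: 45.1
tool_pos: [0.4919, -0.0945, 0.0918]
tcp_rot: [-3.141, -0.0, 0.001]
ft_force: [-0.0, 0.4, -3.5]
grip_width: 0.0667
time: 45.72
tool_pos: [0.492, -0.0946, 0.0882]
tcp_rot: [3.142, 0.0, -0.0]
ft_force: [-0.2, -0.2, -2.2]
grip_width: 0.0667
time: 46.35
tool_pos: [0.4921, -0.0946, 0.0842]
tcp_rot: [3.142, 0.0, 0.0]
ft_force: [-1.3, -0.1, 0.0]
grip_width: 0.0665
```

Full weight on the pan (force 0); release.

```bash
python3 -m inch '[[0,0,0,0,0,0,62],[0,0,0,0,0,0,66],[0,0,0,0,0,0,70],[0,0,0,0,0,0,78],[0,0,0,0,0,0,88]]' 
python3 -m inch '[[0,0,0,0,0,0,88],[0,0,0,0,0,0,88],[0,0,-10,0,0,0,88],[0,0,-40,0,0,0,88],[0,0,-80,0,0,0,88]]' 
python3 -m inch '[[0,0,-40,0,0,0,88],[0,0,-90,0,0,0,88],[0,0,-110,0,0,0,88],[0,0,-110,0,0,0,88],[0,0,-110,0,0,0,88]]'
python3 - <<'E'
from h import *
s=manip.state();print(s["tool_pos"].tolist(),s["tcp_rot"].tolist())
cv2.imwrite(f"pics/wrist16.png",manip.camera("wrist")[:,:,::-1])
cv2.imwrite(f"pics/scene16.png",manip.camera("scene")[:,:,::-1])
E
```

```text
time: 46.98
tool_pos: [0.492, -0.0945, 0.0842]
tcp_rot: [3.142, 0.0, 0.0]
ft_force: [0.6, -0.2, -0.9]
grip_width: 0.0858
time: 47.6
tool_pos: [0.4914, -0.0944, 0.1651]
tcp_rot: [-3.141, -0.0, 0.002]
ft_force: [0.5, -0.7, -0.7]
grip_width: 0.0881
time: 48.22
tool_pos: [0.4913, -0.0945, 0.2733]
tcp_rot: [-3.141, 0.0, 0.002]
ft_force: [-0.4, -0.2, -0.3]
grip_width: 0.0874
[0.49125160596237727, -0.09453378507755271, 0.273348930414403] [-3.1414718779228155, 9.702933611018379e-06, 0.0023530438442240227]
```

View pics/wrist16.png

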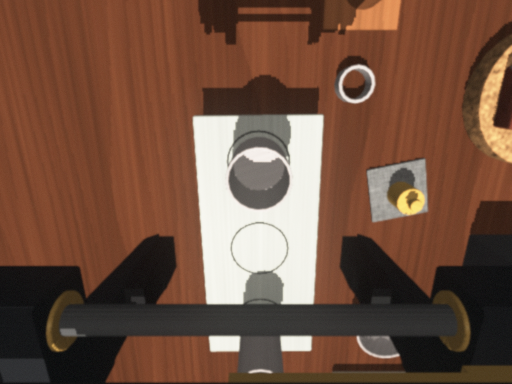

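View pics/scene16.png

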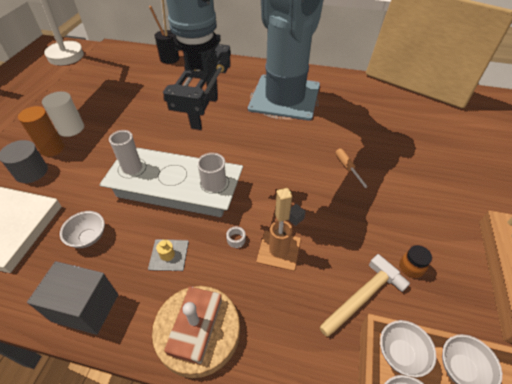

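```bash
python3 -m inch '[[0,-40,-15,0,0,0,88],[-10,-90,-30,0,0,0,88],[-25,-145,-30,0,0,0,88],[-40,-200,-30,0,0,0,88],[-50,-260,-30,0,0,0,88]]' 
python3 -m inch '[[0,0,0,0,0,0,88],[0,-40,0,0,0,0,88],[0,-80,0,0,0,0,88],[0,-100,0,0,0,0,88],[0,-100,0,0,0,0,88]]'
python3 - <<'E'
from h import *
cv2.imwrite(f"pics/top17.png",manip.camera("top")[:,:,::-1])
cv2.imwrite(f"pics/scene17.png",manip.camera("scene")[:,:,::-1])
a=cv2.imread("pics/top17.png")[100:230,200:400];b=cv2.imread("pics/scene17.png")[110:280,90:310]
cv2.imwrite("pics/z17a.png",cv2.resize(a,None,fx=4,fy=4,interpolation=2))
cv2.imwrite("pics/z17b.png",cv2.resize(b,None,fx=3.5,fy=3.5,interpolation=2))
E
```

```text
time: 48.95
tool_pos: [0.4409, 0.1665, 0.3034]
tcp_rot: [3.141, -0.001, -0.002]
ft_force: [1.2, 0.4, 0.1]
grip_width: 0.0878
time: 49.58
tool_pos: [0.4417, 0.2656, 0.3033]
tcp_rot: [3.141, 0.002, -0.003]
ft_force: [0.1, -0.5, -1.3]
grip_width: 0.0877
```

View pics/z17a.png

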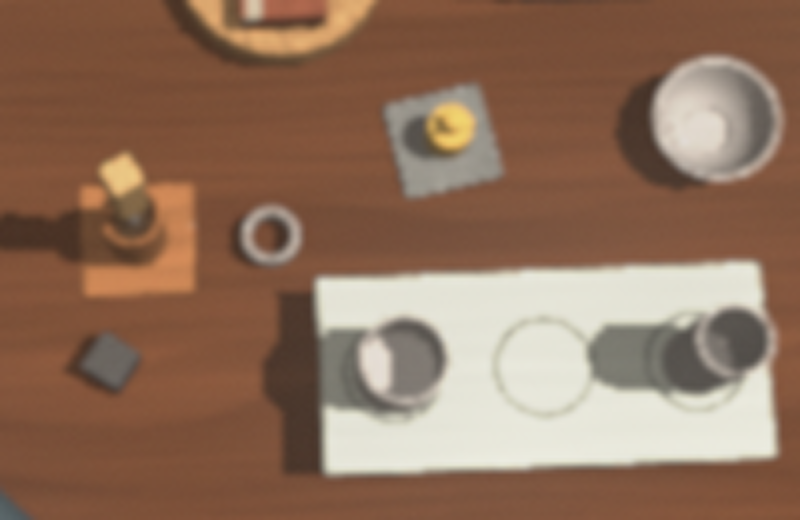

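View pics/z17b.png

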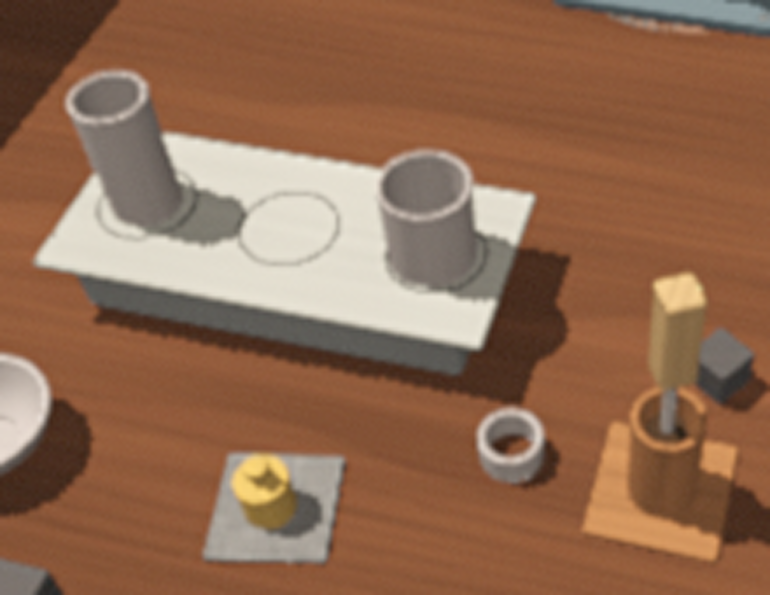

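Run:
```python
from h import *
T=cam("top");S=cam("scene");z=.065-.0067
q=lambda u,v:(200-.4+u/4,100-.4+v/4); r=lambda u,v:(90-.4+u/3.5,110-.4+v/3.5)
print("tall",onz(T,q(735,340),z+.105),onz(S,r(109,99),z+.105))
print("ring0",onz(T,q(700,361),z),onz(S,r(146,203),z),"ring1",onz(T,q(543,367),z),onz(S,r(290,228),z))
print("low",onz(T,q(402,361),z+.072),onz(S,r(427,188),z+.072))
f=[onz(T,q(*p),z) for p in((316,278),(760,262),(777,457),(325,474))];m=np.mean(f,0);d=(f[1]+f[2]-f[0]-f[3]);d/=np.linalg.norm(d);print("rings from corners",m-.115*d,m,m+.115*d)
print("w",onz(T,q(451,127),.056),onz(T,q(450,131),.04)); f=[onz(T,q(*p),.004) for p in((386,103),(477,84),(503,175),(408,197))];print(np.mean(f,0))
```

```text
tall [ 0.49455963 -0.32498885  0.1633    ] [ 0.49813273 -0.32145227  0.1633    ]
ring0 [ 0.49553861 -0.3292787   0.0583    ] [ 0.49736676 -0.32482171  0.0583    ] ring1 [ 0.49420342 -0.20988856  0.0583    ] [ 0.4953243 -0.2082054  0.0583   ]
low [ 0.4910443  -0.09543487  0.1303    ] [ 0.49741494 -0.09276761  0.1303    ]
rings from corners [ 0.4931899  -0.09579872  0.0583    ] [ 0.49431307 -0.21079324  0.0583    ] [ 0.49543623 -0.32578775  0.0583    ]
w [ 0.68598926 -0.14942281  0.056     ] [ 0.68745149 -0.15071766  0.04      ]
[ 0.69095438 -0.15009544  0.004     ]
```

All offsets are within about 5 mm. Handing in.

```bash
python3 -c "
from rig import manip
print(manip.state()['time'],manip.finish_job())"
```

```text
the job is handed in; nothing more can be done
49.675 None
```

I finished the whole job and handed it in at 49.7 s; it returned no verdict. Only the tall and the low beaker were on the bench; the middle one was absent.

- **Check weight:** it stands on the felt square. The last pictures put it within about 5 mm of the centre.
- **Brushing:** I brushed the tall beaker first, then the low one. In each, I felt floor contact at about 5 N on the first downstroke. The second downstroke ended an estimated 1 mm above the floor, without contact, which is inside the allowed band.
- **Brush:** it is back in its stand, upright with its tip down on the floor.
- **Beakers:** the tall one is in ring0 and the low one in ring2. The top camera puts each within about 5 mm of its ring centre, and both look upright and still.

**Knock:** the tall beaker had moved about 3 cm before I reached it. I found this in the pictures and measured its place again before brushing.

**Disagreements:** the cameras differed by a few millimetres throughout, at most about 8 mm for the low beaker on the bench. The scene camera puts the low beaker about 5 mm from ring2. These gaps are inside the 12 mm tolerance. The bystanders look unmoved in the pictures, though I did not measure them.

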